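# Free the jammed tin rack and stock the drawer

### The arm

A 6-joint arm with a two-finger parallel gripper is mounted at the origin on the work surface. World frame = base frame: x ahead of the robot, y to its left, z up, the work surface at z = 0. Lengths are in m, angles in rad, forces in N, time in s.
With the tool pointing down it reaches from about 0.375 to 0.9 m from the base axis. Payload 3.1 kg.
Tool frame: the origin (TCP) lies on the front face of the gripper's body, between the roots of the fingers; the fingertips stand 70 mm ahead of it and the grasp point (between the pads) lies 51 mm ahead of it; z points along the fingers, y is the line along which they close (so a half turn about z gives the same grasp; the last joint's range is limited). The gripper opens to 87 mm and grips with 3 to 60 N. Pads are 19 mm wide; open, the fingers measure 117 mm over their backs; the gripper's body (75 mm by 190 mm) begins 51 mm behind the grasp point.
Start: joints at [-1.331, 0.527, 1.433, -0, 1.181, -0.178], TCP at [0.254, -0.571, 0.292] pointing down, gripper open.
Joint ranges: [-3.08, 3.08], [-0.75, 2.2], [0.22, 2.44], [-1.43, 4.57], [0, 2.65], [-2.85, 2.85]. Speed limits (rad/s): [2.79, 2.79, 3.14, 3.14, 3.14, 3.14].

### API

Orientations are given as a unit quaternion [x, y, z, w].
In Python, from rig import robot, cams, ticket gives the robot as it stands. The module is installed in compiled form; this text tells all that it offers.
- The arm moves only by the shell command python3 -m crank 'ROWS' [FORCE]. ROWS is JSON, a list of rows, each a list of 7 numbers: the shift along the tool's x, y, z in cm, then the turn, a rotation vector about the tool's x, y, z in rad, then the closure, from 0 (fully open) to 1 (shut). A call has 1 to 5 rows; each row shifts and turns the commanded pose from where the row before left it, along the tool's axes as they then stand; what a row does not reach is not made up. A row lasts 1/8 s, in which the tool goes at most 62.5 mm and 10.7 degrees, less where a joint would pass 70% of its speed; a pose out of reach is approached as far as the arm can. A call is refused whole if a number of a shift passes 6.25 or a number of a turn 0.188, either way. A call with a gripper value outside its range is refused whole. The fingers move at their own pace and stop on an object; FORCE is the grip in N (left out, the last holds). Time passes only in rows, so rows that do not move let the fingers close. It gives the time, the measured TCP pose, the force, the opening and the grip force at its end, in the units of the state.
- robot.get_obs(): the state, without advancing time (a new reading comes with each control period).
- cams.camera(name): name is "scene" or "top"; returns the picture (384x512x3 uint8, red, green, blue); there is no depth.
- cams.camera_info(name): a dict with "intrinsics" (3x3 intrinsics, pixels), "pose" (4x4, takes a point from camera to world coordinates). Camera axes: x right, y down, z forward; pixel columns grow to the right and rows downward; lengths in m; the calibration is good to about 2 mm. A picture is of the moment at which its call begins. camera_info takes no time and is no camera call.
- ticket.hand_in(): hands the job in; it is judged then, once.
The state is a dict: "time": time; "q": joint angles; "joint_velocities": joint speeds; "joint_torque": joint torques, N m; "position": TCP position; "tool_rot": TCP orientation; "ft_force": force on the tool from outside, world axes, zero at the start; "moment": the same for the moment, N m; "grip_width": finger opening in m; "grip_force": force on a finger pad.
Only numpy, scipy, OpenCV 4.12 (cv2) and the standard library are available. Lean on these libraries where they do the work, as an engineer would, in place of code of your own. Each camera call takes 0.05 s, during which the arm holds its last target. There are 200 camera calls.

### The job

An oblong tin that is too long for the tin rack has been put in by mistake: it lies across the side rails against the two front ears and holds the round tins back. Lift it out and lay it flat on the acacia board so that the round tins roll down to the front stop, then stock the drawer: pull it open, take the round tins one after another from the front of the rack, along with any stray one lying in front of it, lay every one of them down in a cross trough of the drawer, one to a trough, and push the drawer fully shut. Leave the white bowl, the pink lunch box and the skewer holder standing where they are.

Things in the scene. Friction and masses are not known exactly. Their poses are not given: they have to be found in the camera images.
- rack: fixed white steel gravity-feed rack, one straight lane rising along its +x at 0.19 rad, open above, 67 mm wide inside, 366 mm long. Origin on the work surface (z = 0) under the middle of the inner face of the front stop; y across, z up. Lane floor 30 mm up at the stop. Round tins roll down by themselves when the way is free, and rest against the stop or the tin ahead. Stop 22 mm high
- front_spot (a point): where the centre of the foremost round tin rests, in the pick tray against the front stop; axes as the rack's. The tray is the first 62 mm of the lane; its side edges, 33.5 mm either side of the middle, are only 3 mm thick and 10 mm high (square to the floor), so a tin here can be taken by its two flat ends from above
- ears (a point): middle of the lane at the uphill face of the two ears (upright tabs that end the side rails), 70 mm up the slope from the stop, level with the rail tops; axes as the rack's. Square to the lane floor the ears stand 66 mm high, the rails uphill of them 38 mm (3 mm thick). The ears reach from 33 to 48 mm either side of the middle
- tin0: round food tin, red label with yellow band, 50 mm diameter, 62 mm long, 150 g; origin at its centre, y along its axis (x and z turn as it rolls). Starts lying across the lane behind the oblong tin
- tin1: round food tin, red label with yellow band, 50 mm diameter, 62 mm long, 150 g; origin at its centre, y along its axis (x and z turn as it rolls). Starts lying across the lane, second behind the oblong tin
- tin2: round food tin, red label with yellow band, 50 mm diameter, 62 mm long, 150 g; origin at its centre, y along its axis (x and z turn as it rolls). Starts lying across the lane, third behind the oblong tin; may be absent
- tin3: round food tin, red label with yellow band, 50 mm diameter, 62 mm long, 150 g; origin at its centre, y along its axis (x and z turn as it rolls). A stray: starts lying on the work surface close in front of the rack's front stop; may be absent
- oblong: oblong blue tin with brass seam, a box 50 (x) by 170 (y) by 34 (z) mm, about 300 g, origin at its centre. Starts across the lane on top of the side rails, tilted with the lane, ends sticking out both sides, one long side against the ears; a round tin leans on its other long side, that tin's top 22 mm lower than the oblong's top (square to the lane floor)
- board: acacia board, fixed, 240 (x) by 160 (y) by 14 mm; origin at the centre of its underside, on the work surface
- cabinet: fixed low wooden drawer unit, 184 mm wide (y), 290 deep (x), 90 high; origin on the work surface under the middle of its front face, +x into its depth. The white bowl stands on its top
- drawer (a joint): how far the drawer is pulled out along the cabinet's -x, m: 0 shut, 0.25 fully open; it starts between 0 and 0.12, slides with about 2 N of friction and stays where it is left
- drawer_handle (a point): middle of the drawer's bar handle: a level steel bar 12 mm thick, 100 mm long along y, its axis 42 mm in front of the drawer's front panel and 60 mm above the work surface; free from above. Panel 184 mm wide, 16 mm thick, from 5 to 85 mm above the work surface. Axes as the cabinet's; moves with the drawer
- trough0 (a point): middle of the floor of the drawer trough nearest the panel, 14 mm above the work surface, 30 mm behind the panel; moves with the drawer, axes as the cabinet's. Four troughs run along y, 140 mm long, the others 56, 112 and 168 mm further along +x, parted by ribs 6 mm thick, 8 mm high; side walls rise 40 mm above the floor. Fully open, the last is 52 mm in front of the cabinet
- bowl: small white bowl, 90 mm wide, 42 mm high, on top of the drawer unit; bystander; origin at the centre of its underside
- lunch_box: pink lunch box with white latch, 109 by 164 by 56 mm, beyond the board; bystander; origin at the centre of its underside
- skewer_holder: steel skewer holder, 68 mm wide, 120 mm high, with skewers up to 220 mm; beside the rack; bystander; origin at the centre of its underside

How it is judged:
On the way, in this order (a step that is already met when the one before it is completed fails the run):
1. the oblong tin is out of the rack and a round tin has rolled down to the front stop (distance between oblong and ears above 0.1 m and distance between any of tin0, tin1, tin2, tin3 and front_spot below 0.012 m), for 0.2 s.
2. every round tin lies in a trough of the pulled-out drawer (x of tin0 in the frame of trough0 between -0.014 and 0.182 m and y of tin0 in the frame of trough0 between -0.042 and 0.042 m and z of tin0 in the frame of trough0 between 0.018 and 0.031 m and angle between the y axis of each of tin0, tin1, tin2, tin3 and the y axis of trough0, either way round below 0.25 rad and x of tin1 in the frame of trough0 between -0.014 and 0.182 m and y of tin1 in the frame of trough0 between -0.042 and 0.042 m and z of tin1 in the frame of trough0 between 0.018 and 0.031 m and x of tin2 in the frame of trough0 between -0.014 and 0.182 m and y of tin2 in the frame of trough0 between -0.042 and 0.042 m and z of tin2 in the frame of trough0 between 0.018 and 0.031 m and x of tin3 in the frame of trough0 between -0.014 and 0.182 m and y of tin3 in the frame of trough0 between -0.042 and 0.042 m and z of tin3 in the frame of trough0 between 0.018 and 0.031 m and value of joint drawer above 0.03 m), for 0.2 s.
At the end, for the whole second after the job is handed in: every round tin lies at rest in a trough (centre 18 to 31 mm above its floor, within 42 mm of the drawer's middle, axis within 0.25 rad of the trough), the drawer is shut to 10 mm, the oblong tin rests flat on the board, its centre within 75 mm (x) and 65 mm (y) of the board's (x of tin0 in the frame of trough0 between -0.014 and 0.182 m and y of tin0 in the frame of trough0 between -0.042 and 0.042 m and z of tin0 in the frame of trough0 between 0.018 and 0.031 m and angle between the y axis of each of tin0, tin1, tin2, tin3 and the y axis of trough0, either way round below 0.25 rad and linear speed of each of tin0, tin1, tin2, tin3, oblong below 0.03 m/s and x of tin1 in the frame of trough0 between -0.014 and 0.182 m and y of tin1 in the frame of trough0 between -0.042 and 0.042 m and z of tin1 in the frame of trough0 between 0.018 and 0.031 m and x of tin2 in the frame of trough0 between -0.014 and 0.182 m and y of tin2 in the frame of trough0 between -0.042 and 0.042 m and z of tin2 in the frame of trough0 between 0.018 and 0.031 m and x of tin3 in the frame of trough0 between -0.014 and 0.182 m and y of tin3 in the frame of trough0 between -0.042 and 0.042 m and z of tin3 in the frame of trough0 between 0.018 and 0.031 m and x of oblong in the frame of board between -0.075 and 0.075 m and y of oblong in the frame of board between -0.065 and 0.065 m and z of oblong in the frame of board between 0.026 and 0.037 m and (angle between oblong's own z axis and vertical below 0.1 rad or angle between oblong's own z axis and vertical above 3.04 rad) and value of joint drawer below 0.01 m); the robot touches nothing.
It fails at once if the bowl, the lunch box or the skewer holder is shifted more than 25 mm (distance of any of bowl, lunch_box, skewer_holder from where it was at the start of the episode above 0.025 m).
It fails at once if a tin falls off the work surface (height (world z) of any of oblong, tin0, tin1, tin2, tin3 below -0.1 m).
Of tin2, tin3 only 1 to 2 are there at a start; the rules pass over those that are not, and their reading is None.
At some moment in a run one of oblong, tin0, tin1, tin2, tin3 may be knocked a few centimetres aside while the robot is not near it.
Once in a run the grip may slacken for a moment while it holds something.
It also fails if it takes over 210 s, if anything falls off the work surface, if the arm or the gripper's body presses on something with over 40 N, if the wrist force passes 120 N, or if a joint passes its speed limit or range.

## Working session

There is one attempt and no reset: what is moved stays moved. The work goes in short steps, Python scripts to look and compute and a shell command to move; the robot and the scene stay as the last step left them, time stands still between calls to the robot, and variables do not carry over. Pictures are saved under pics/ and viewed, at most 14 in all, crops included, and the job is handed in when it is done.

```bash
mkdir -p pics
cat > h.py <<'E'
import numpy as np, cv2
from rig import robot, cams, ticket
from scipy.spatial.transform import Rotation as R
def shot(name, fn, crop=None, s=1.5):
    im=cams.camera(name)[:,:,::-1]
    cv2.imwrite('pics/raw_'+fn,im)
    if crop: x0,y0,x1,y1=crop; im=im[y0:y1,x0:x1]
    cv2.imwrite('pics/'+fn,cv2.resize(im,None,fx=s,fy=s,interpolation=cv2.INTER_CUBIC))
def px(name,u,v,z):
    c=cams.camera_info(name);K=np.array(c['intrinsics']);P=np.array(c['pose'])
    d=P[:3,:3]@np.linalg.inv(K)@[u,v,1];o=P[:3,3]
    return (o+d*(z-o[2])/d[2]).round(4)
def proj(name,p):
    c=cams.camera_info(name);K=np.array(c['intrinsics']);P=np.array(c['pose'])
    q=K@(P[:3,:3].T@(np.array(p)-P[:3,3]));return (q[:2]/q[2]).round(1)
def st():
    o=robot.get_obs();r=R.from_quat(o['tool_rot'])
    print(o['time'],np.round(o['position'],4),'\n',r.as_matrix().round(3),o['grip_width'],np.round(o['ft_force'],1))
    return np.array(o['position']),r
def go(p,yaw=None,Rt=None):
    """shift in tool cm and turn to reach TCP p with tool y axis at yaw (world), pointing down"""
    o=robot.get_obs();r=R.from_quat(o['tool_rot'])
    d=r.inv().apply(np.array(p)-o['position'])*100
    t=None
    if Rt is None and yaw is not None:
        best=None
        for y in (yaw,yaw+np.pi):
            yv=np.array([np.cos(y),np.sin(y),0]);zv=np.array([0,0,-1.]);xv=np.cross(yv,zv)
            rr=r.inv()*R.from_matrix(np.c_[xv,yv,zv])
            if best is None or rr.magnitude()<best.magnitude(): best=rr
        t=best.as_rotvec()
    elif Rt is not None: t=(r.inv()*R.from_matrix(Rt)).as_rotvec()
    print('shift cm',d.round(2),'turn',None if t is None else t.round(3),'t',o['time'])
E
python3 - <<'E'
from h import *
shot('top','t0.png');shot('scene','s0.png');st()
for c in('top','scene'):
    i=cams.camera_info(c);print(np.round(i['pose'],3))
print(robot.get_obs()['q'])
E
```

```text
0.1 [ 0.2535 -0.5707  0.2913] 
 [[ 0.914  0.406 -0.   ]
 [ 0.406 -0.914  0.002]
 [ 0.    -0.002 -1.   ]] 0.08718630123571645 [ 0.4  0.1 -0.3]
[[ 0.015 -0.982  0.19   0.434]
 [-1.    -0.011  0.02  -0.119]
 [-0.017 -0.191 -0.981  0.995]
 [ 0.     0.     0.     1.   ]]
[[ 0.793  0.338 -0.507  1.248]
 [ 0.609 -0.408  0.681 -0.936]
 [ 0.024 -0.848 -0.529  0.757]
 [ 0.     0.     0.     1.   ]]
[-1.33149302e+00  5.28424021e-01  1.43375675e+00 -2.92182085e-07
  1.18139321e+00 -1.78499824e-01]
```

View pics/t0.png

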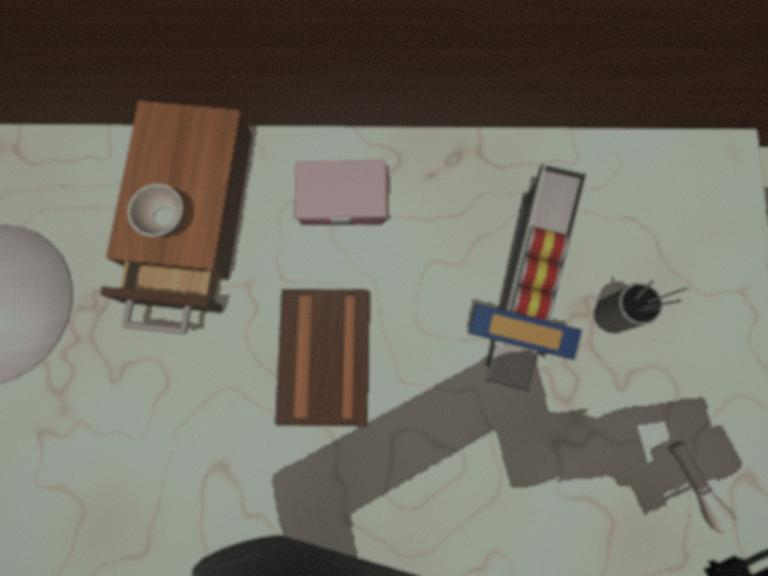

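View pics/s0.png

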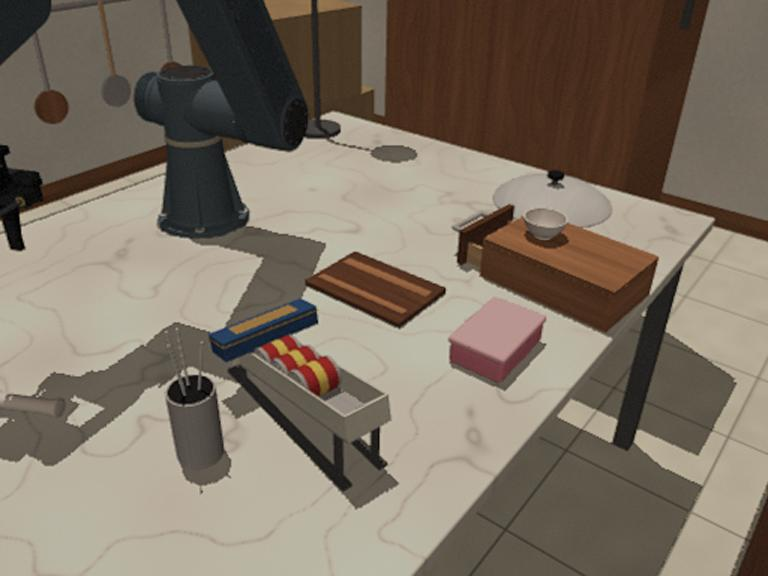

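The top view shows the oblong at (525,330) in the enlarged picture, three tins behind it, the board at (322,357), and the drawer at about (155,300), partly open. I see no stray. Next I'll crop closer on the rack and drawer.

Run:
```python
import cv2
im=cv2.imread('pics/raw_t0.png')
a=cv2.resize(im[100:270,300:400],None,fx=3.5,fy=3.5,interpolation=cv2.INTER_CUBIC)
b=cv2.resize(im[60:230,60:170],None,fx=3.5,fy=3.5,interpolation=cv2.INTER_CUBIC)
cv2.imwrite('pics/c0.png',cv2.hconcat([a,b]))
```

```text
(no output)
```

View pics/c0.png

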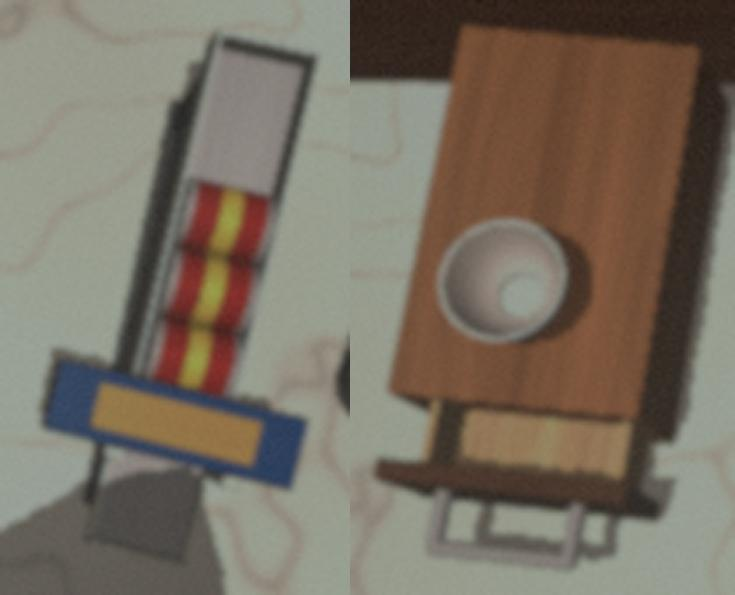

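```bash
cat > fit.py <<'E'
from h import *
from scipy.optimize import least_squares
a=.19;ca,sa=np.cos(a),np.sin(a)
def lane(s,y,n): return np.array([s*ca-n*sa,y,.03+s*sa+n*ca])
def fit(obj,pix,x0,name='top'):
    obj=np.array(obj);pix=np.array(pix)
    def W(p):
        c,s=np.cos(p[2]),np.sin(p[2]);return np.c_[p[0]+c*obj[:,0]-s*obj[:,1],p[1]+s*obj[:,0]+c*obj[:,1],obj[:,2]]
    f=lambda p:np.concatenate([proj(name,w)-q for w,q in zip(W(p),pix)])
    r=least_squares(f,x0,diff_step=1e-3,x_scale=.1);print(r.x.round(4),'res',r.fun.round(1));return r.x
def T(p,v):
    c,s=np.cos(p[2]),np.sin(p[2]);return np.array([p[0]+c*v[0]-s*v[1],p[1]+s*v[0]+c*v[1],v[2]])
E
python3 - <<'E'
from fit import *
A=lambda x,y:(x/3.5+300,y/3.5+100)
B=lambda x,y:((x-350)/3.5+60,y/3.5+60)
r=fit([lane(.12,.085,.072),lane(.07,.085,.072),lane(.07,-.085,.072),lane(.12,-.085,.072),lane(.366,.035,.038),lane(.366,-.035,.038)],
 [A(57,360),A(45,425),A(293,488),A(306,420),A(217,38),A(313,58)],[.45,-.3,-.2])
c=fit([[0,.092,.09],[0,-.092,.09],[.29,.092,.09],[.29,-.092,.09]],[B(390,390),B(637,417),B(463,25),B(700,45)],[.6,.3,-.1])
b=fit([[.12,.08,.014],[.12,-.08,.014],[-.12,.08,.014],[-.12,-.08,.014]],np.array([(283,290),(370,290),(276,425),(367,425)])/1.5,[.5,.1,0])
h=px('top',*B(503,556),.06);print('handle',h, 'cab x', -( (h[:2]-c[:2])@[np.cos(c[2]),np.sin(c[2])]))
print('obl',T(r,lane(.095,0,.055)),'ears',T(r,lane(.07,0,.038)),'front',T(r,lane(.025,0,.025)))
np.save('fit.npy',np.array([r,c,b]))
# oblong grasp: tool z = -n, tool y along s
p=T(r,lane(.095,0,.055)); cy,sy=np.cos(r[2]),np.sin(r[2])
n=np.array([-sa*cy,-sa*sy,ca]);y=np.array([ca*cy,ca*sy,sa])
for sg in(1,-1):
  Rt=np.c_[np.cross(sg*y,-n),sg*y,-n]; go(p+n*.13,Rt=Rt)
print(p+n*.13)
E
```

```text
[ 0.464  -0.3086 -0.2141] res [ 1.5  0.5  0.2  2.6  0.9  0.9  1.9 -0.5 -3.3 -1.4 -2.2 -1.2]
[ 0.6556  0.278  -0.1016] res [-1.  -0.2 -0.2  0.1  0.8 -0.4  0.8  0.5]
[ 0.5103 -0.0225  0.    ] res [ 9.2 -1.3 10.6 -0.7  9.8  0.2 11.3  1.2]
handle [0.5487 0.2864 0.06  ] cab x 0.10715845767759924
obl [ 0.54504442 -0.32616879  0.10195183] ears [ 0.52419223 -0.32163445  0.08053628] front [ 0.48341025 -0.31276635  0.05927158]
shift cm [ 34.59 -11.96   6.21] turn [-0.177  0.088 -0.936] t 0.1
shift cm [ 34.59 -11.96   6.21] turn [0.105 0.211 2.195] t 0.1
[ 0.52105343 -0.32095192  0.22961238]
```

```bash
sed -i 's/return (q\[:2\]\/q\[2\]).round(1)/return q[:2]\/q[2]/' h.py && sed -i 's/diff_step=1e-3,x_scale=.1/x_scale=.1/' fit.py
python3 - <<'E'
from fit import *
A=lambda x,y:(x/3.5+300,y/3.5+100)
B=lambda x,y:((x-350)/3.5+60,y/3.5+60)
b=fit([[.12,.08,.014],[.12,-.08,.014],[-.12,.08,.014],[-.12,-.08,.014]],np.array([(283,290),(370,290),(276,425),(367,425)])/1.5,[.5,.1,0])
c=fit([[0,.092,.09],[0,-.092,.09],[.29,.092,.09],[.29,-.092,.09]],[B(390,390),B(637,417),B(463,25),B(700,45)],[.6,.3,-.1])
print('oblong alone')
o=fit([lane(.12,.085,.072),lane(.07,.085,.072),lane(.07,-.085,.072),lane(.12,-.085,.072)],[A(57,360),A(45,425),A(293,488),A(306,420)],[.45,-.3,-.2])
print(T(o,lane(.095,0,.072)))
print('rack alone')
r=fit([lane(.366,.035,.038),lane(.366,-.035,.038),lane(0,.035,.01),lane(0,-.035,.01)],[A(217,38),A(313,58),A(88,540),A(185,560)],[.45,-.3,-.2])
for k in (o,r): print(T(k,lane(.095,0,.072)))
np.save('fit.npy',np.array([r,c,b,o]))
im=cv2.imread('pics/raw_s0.png');ov=[]
for k,col in((o,(0,255,0)),(r,(0,0,255))):
  P=[proj('scene',T(k,lane(*q))) for q in((.12,.085,.072),(.07,.085,.072),(.07,-.085,.072),(.12,-.085,.072),(.366,.035,.038),(.366,-.035,.038))]
  im=cv2.resize(im,None,fx=1 if len(ov) else 3.5,fy=1 if len(ov) else 3.5,interpolation=cv2.INTER_CUBIC);ov.append(1)
  for p in P: cv2.circle(im,tuple(int(v*3.5) for v in p),3,col,-1)
cv2.imwrite('pics/ov.png',im[600:1180,400:1000])
print('skewer',px('top',640/1.5,303/1.5,.12))
E
```

```text
[0.5096 0.0046 0.0029] res [-0.9 -1.1  0.5 -0.6 -0.6  0.4  0.9  1.2]
[ 0.6554  0.2766 -0.0902] res [-0.6  0.3  0.4 -0.3  0.  -0.1  0.1  0.2]
oblong alone
[ 0.4664 -0.3046 -0.2305] res [ 0.7 -0.8 -0.9  1.1 -0.6  0.5  0.8 -0.8]
[ 0.5439816  -0.32282874  0.1186459 ]
rack alone
[ 0.4627 -0.3112 -0.2259] res [-0.5 -0.6  0.5 -0.1  0.2 -0.2 -0.2  0.8]
[ 0.5439816  -0.32282874  0.1186459 ]
[ 0.5403667  -0.32906332  0.1186459 ]
skewer [ 0.5909 -0.5048  0.12  ]
```

View pics/ov.png

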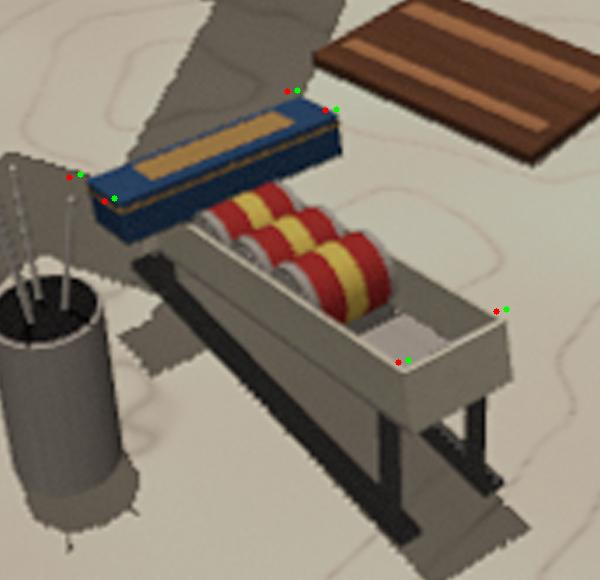

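Run:
```python
from fit import *
A=lambda x,y:(x/3.5+300,y/3.5+100)
C=lambda x,y:((x+400)/3.5,(y+600)/3.5)
ob=[(.12,.085,.072),(.07,.085,.072),(.07,-.085,.072),(.12,-.085,.072)]
rk=[(.366,.035,.038),(.366,-.035,.038)]
D=[('top',k,A(*p),1) for k,p in zip(ob,[(57,360),(45,425),(293,488),(306,420)])]+[('scene',k,C(*p),1) for k,p in zip(ob,[(341,123),(302,96),(90,182),(122,214)])]
D+=[('top',k,A(*p),0) for k,p in zip(rk+[(0,.035,.01),(0,-.035,.01)],[(217,38),(313,58),(88,540),(185,560)])]+[('scene',k,C(*p),0) for k,p in zip(rk,[(507,320),(404,376)])]
f=lambda p:np.concatenate([proj(c,T(p,lane(k[0],k[1]+o*p[3],k[2])))+(0 if c=='top' else p[4:6])*0-q for c,k,q,o in D])
r=least_squares(f,[.46,-.31,-.22,0,0,0],x_scale=.1);print(r.x.round(4));print(r.fun.reshape(-1,2).round(1).tolist())
F=np.load('fit.npy');F[0]=r.x[:3];np.save('fit.npy',F)
p=T(F[0],lane(.095,r.x[3],.055)); cy,sy=np.cos(r.x[2]),np.sin(r.x[2])
n=np.array([-sa*cy,-sa*sy,ca]);y=np.array([ca*cy,ca*sy,sa])
Rt=np.c_[np.cross(y,-n),y,-n]; go(p+n*.14,Rt=Rt);np.save('Robl.npy',Rt);np.save('pobl.npy',np.array([p,n]));print(p)
```

```text
[ 0.4672 -0.3124 -0.2264  0.0073  0.      0.    ]
[[0.7, -1.8], [-0.7, 0.2], [-0.4, -0.7], [0.9, -2.0], [-0.8, -3.6], [-0.7, -1.3], [-2.0, -1.6], [-1.3, -3.9], [-0.0, -2.3], [1.0, -1.8], [0.6, -2.0], [0.2, -1.0], [-1.6, -1.3], [-0.3, -2.5]]
shift cm [ 34.97 -12.12   5.23] turn [-0.178  0.087 -0.924] t 0.1
[ 0.54965096 -0.32391685  0.10195183]
```

```bash
python3 -m crank '[[5.6,-2,0,0,0,0,0.3],[5.6,-2,0,0,0,0,0.3],[5.6,-2,0,0,0,0,0.3],[5.6,-2,0,0,0,0,0.3],[5.6,-2,0,0,0,0,0.3]]' 40 && python3 -m crank '[[5.6,-2,0,0,0,0,0.3],[0,0,0,-0.03,0.015,-0.154,0.3],[0,0,0,-0.03,0.015,-0.154,0.3],[0,0,0,-0.03,0.015,-0.154,0.3],[0,0,0,-0.03,0.015,-0.154,0.3]]' && python3 -m crank '[[0,0,0,-0.03,0.015,-0.154,0.3],[0,0,0,-0.03,0.015,-0.154,0.3],[0,0,0,0,0,0,0.3]]'
python3 - <<'E'
from fit import *
A=lambda x,y:(x/3.5+300,y/3.5+100)
C=lambda x,y:((x+400)/3.5,(y+600)/3.5)
ob=[(.12,.085,.072),(.07,.085,.072),(.07,-.085,.072),(.12,-.085,.072)]
rk=[(.366,.035,.038),(.366,-.035,.038)]
D=[('top',k,A(*p),1) for k,p in zip(ob,[(57,360),(45,425),(293,488),(306,420)])]+[('scene',k,C(*p),1) for k,p in zip(ob,[(341,123),(302,96),(90,182),(122,214)])]
D+=[('top',k,A(*p),0) for k,p in zip(rk+[(0,.035,.01),(0,-.035,.01)],[(217,38),(313,58),(88,540),(185,560)])]+[('scene',k,C(*p),0) for k,p in zip(rk,[(507,320),(404,376)])]
f=lambda p:np.concatenate([proj(c,T(p,lane(k[0],k[1]+o*p[3],k[2]))+[0,0,p[4]])-q for c,k,q,o in D])
r=least_squares(f,[.46,-.31,-.22,0,0],x_scale=.1);print(r.x.round(4));print(r.fun.reshape(-1,2).round(1).tolist())
p,n=np.load('pobl.npy');go(p+n*.14,Rt=np.load('Robl.npy'));st()
shot('scene','s1.png',(40,120,340,340),2.6)
E
```

```text
time: 0.72
position: [0.47, -0.3646, 0.2919]
tool_rot: [0.978, 0.207, -0.0, -0.0]
ft_force: [0.5, -0.4, 0.6]
grip_width: 0.0614
grip_force: 0.0
time: 1.35
position: [0.5119, -0.3247, 0.2917]
tool_rot: [0.866, 0.496, 0.041, 0.051]
ft_force: [0.1, -0.3, 0.3]
grip_width: 0.0607
grip_force: 0.0
time: 1.72
position: [0.5114, -0.325, 0.2918]
tool_rot: [0.779, 0.619, 0.06, 0.075]
ft_force: [-0.9, -0.5, 1.5]
grip_width: 0.0607
grip_force: 0.0
[ 0.4662 -0.3129 -0.222   0.0078 -0.0072]
[[0.1, -0.8], [-1.3, 1.1], [-1.5, -0.3], [-0.3, -1.5], [-0.9, -1.4], [-0.8, 0.8], [-1.7, 0.9], [-0.9, -1.4], [-1.2, -0.8], [-0.4, -0.5], [0.3, -1.4], [-0.2, -0.6], [-1.7, 1.1], [-0.1, -0.1]]
shift cm [0.96 0.03 5.34] turn [ 0.003 -0.001 -0.002] t 1.725
1.725 [ 0.5114 -0.325   0.2918] 
 [[ 0.226  0.956  0.187]
 [ 0.974 -0.222 -0.042]
 [ 0.001  0.191 -0.981]] 0.06071927187138331 [-0.9 -0.5  1.5]
```

View pics/s1.png

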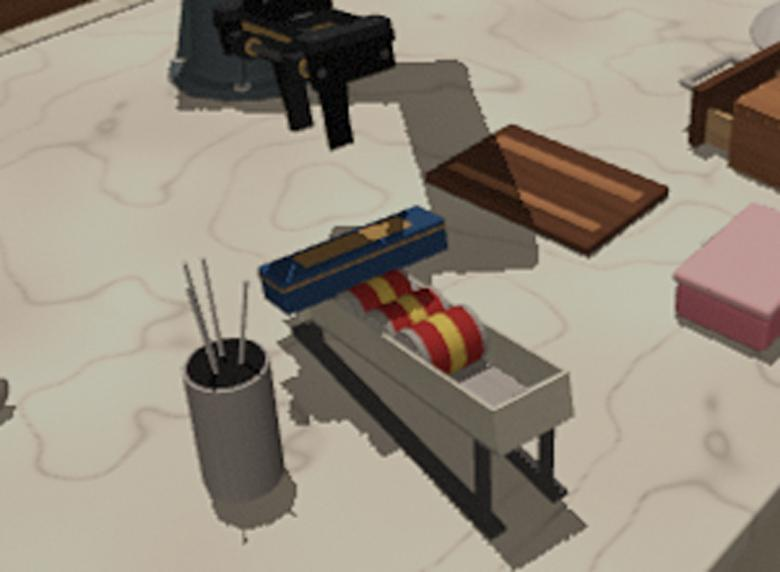

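Run:
```python
from h import *
p,r=st()
for y in(.0304,-.0304,.045,-.045):
    for x in(-.0095,.0095):
        q=proj('scene',p+r.apply([x,y,.07]));print(x,y,((q-[40,120])*2.6).round(0))
```

```text
1.775 [ 0.5117 -0.3251  0.2919] 
 [[ 0.227  0.956  0.187]
 [ 0.974 -0.223 -0.043]
 [ 0.001  0.192 -0.981]] 0.06084040306635545 [-0.7 -0.9  0.6]
-0.0095 0.0304 [329. 146.]
0.0095 0.0304 [349. 139.]
-0.0095 -0.0304 [296. 130.]
0.0095 -0.0304 [315. 124.]
-0.0095 0.045 [338. 150.]
0.0095 0.045 [357. 143.]
-0.0095 -0.045 [289. 127.]
0.0095 -0.045 [308. 120.]
```

```bash
python3 -m crank '[[0.5,-0.1,4,0,0,0,0.3],[0.4,0,4,0,0,0,0.3],[0,0,2.7,0,0,0,0.3],[0,0,0,0,0,0,0.3]]' && python3 -m crank '[[0,0,1,0,0,0,0.3],[0,0,1,0,0,0,0.3],[0,0,0,0,0,0,0.3]]'
python3 - <<'E'
from h import *
p,n=np.load('pobl.npy');go(p+n*.066,Rt=np.load('Robl.npy'))
shot('scene','s2.png',(110,140,280,270),4.5)
E
```

```text
time: 2.28
position: [0.5326, -0.3199, 0.1847]
tool_rot: [0.779, 0.62, 0.06, 0.073]
ft_force: [-0.5, -0.2, -0.2]
grip_width: 0.0612
grip_force: 0.0
time: 2.65
position: [0.5368, -0.3216, 0.1672]
tool_rot: [0.779, 0.62, 0.06, 0.076]
ft_force: [-0.2, -0.3, 0.1]
grip_width: 0.0611
grip_force: 0.0
shift cm [0.06 0.04 0.05] turn [ 0.004 -0.     0.   ] t 2.65
```

View pics/s2.png

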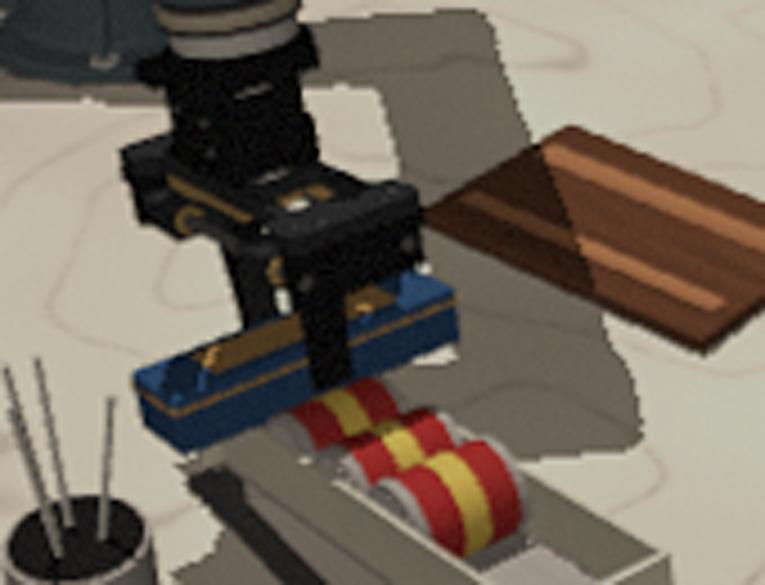

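The fingers straddle the oblong just above the first tin, so I'll grip and lift.

```bash
python3 -m crank '[[0,0,0,0,0,0,0.6],[0,0,0,0,0,0,0.6],[0,0,0,0,0,0,0.6]]' 45 && python3 -m crank '[[0,0,-1.5,0,0,0,0.6],[0,0,-3,0,0,0,0.6],[0,0,-5,0,0,0,0.6],[0,0,-5,0,0,0,0.6],[0,0,0,0,0,0,0.6]]'
python3 - <<'E'
from fit import *
b=np.load('fit.npy')[2];st();go([b[0],b[1],.24],yaw=np.pi-.2)
for s in(0,.3,-.3,1.34): go([b[0],b[1],.24],yaw=s)
shot('top','t2.png',(190,100,400,300),3)
E
```

```text
time: 3.08
position: [0.5363, -0.3215, 0.1676]
tool_rot: [0.779, 0.62, 0.06, 0.075]
ft_force: [-2.6, 0.6, 3.2]
grip_width: 0.0499
grip_force: 44.9
time: 3.7
position: [0.5108, -0.3166, 0.3149]
tool_rot: [0.778, 0.62, 0.061, 0.081]
ft_force: [0.8, -0.1, -3.8]
grip_width: 0.0496
grip_force: 45.0
3.7 [ 0.5108 -0.3166  0.3149] 
 [[ 0.225  0.955  0.195]
 [ 0.974 -0.219 -0.05 ]
 [-0.005  0.202 -0.979]] 0.0496294438453041 [ 0.8 -0.1 -3.8]
shift cm [31.31 -8.66  5.7 ] turn [ 0.203  0.008 -0.026] t 3.7
shift cm [31.31 -8.66  5.7 ] turn [ 0.202  0.028 -0.225] t 3.7
shift cm [31.31 -8.66  5.7 ] turn [ 0.197  0.058 -0.524] t 3.7
shift cm [31.31 -8.66  5.7 ] turn [ 0.203 -0.002  0.074] t 3.7
shift cm [31.31 -8.66  5.7 ] turn [ 0.156  0.163 -1.56 ] t 3.7
```

View pics/t2.png

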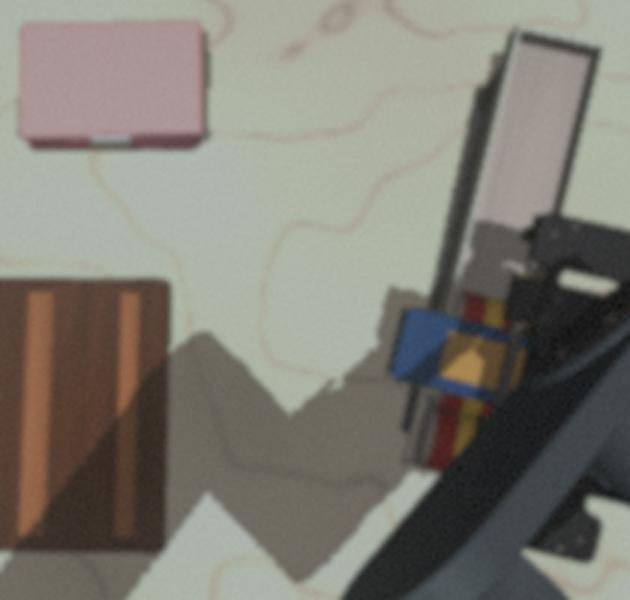

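```bash
python3 -m crank '[[5.2,-1.4,0,0,0,0,0.6],[5.2,-1.4,0,0,0,0,0.6],[5.2,-1.4,0,0,0,0,0.6],[5.2,-1.4,1,0,0,0,0.6],[5.2,-1.4,1,0,0,0,0.6]]' && python3 -m crank '[[5.2,-1.4,2,0,0,0,0.6],[0,0,1,0.1,0,0,0.6],[0,0,1,0.1,0,0,0.6],[0,0,0,0,0,0,0.6]]'
python3 - <<'E'
from fit import *
b=np.load('fit.npy')[2];st();go([b[0],b[1],.099],yaw=np.pi-.2)
E
```

```text
time: 4.38
position: [0.5035, -0.0454, 0.2746]
tool_rot: [0.779, 0.62, 0.059, 0.074]
ft_force: [0.7, 0.2, -3.1]
grip_width: 0.0496
grip_force: 45.0
time: 4.88
position: [0.5097, 0.005, 0.2323]
tool_rot: [0.782, 0.623, -0.003, -0.003]
ft_force: [-0.1, 0.7, -3.3]
grip_width: 0.0496
grip_force: 45.0
4.875 [0.5097 0.005  0.2323] 
 [[ 0.224  0.975 -0.008]
 [ 0.975 -0.224  0.002]
 [ 0.    -0.009 -1.   ]] 0.04960592988965421 [-0.1  0.7 -3.3]
shift cm [-0.04  0.11 13.33] turn [-0.009 -0.    -0.026] t 4.875
```

```bash
python3 -m crank '[[0,0,5,0,0,0,0.6],[0,0,5,0,0,0,0.6],[0,0,2,0,0,0,0.6],[0,0,0.8,0,0,0,0.6],[0,0,0.3,0,0,0,0.6]]' && python3 -m crank '[[0,0,0.2,0,0,0,0.6],[0,0,0.2,0,0,0,0.6],[0,0,0,0,0,0,0.6]]'
```

```text
time: 5.5
position: [0.5088, 0.0048, 0.1036]
tool_rot: [0.782, 0.623, -0.002, -0.002]
ft_force: [0.1, -0.8, -2.6]
grip_width: 0.0495
grip_force: 45.0
time: 5.88
position: [0.5091, 0.0049, 0.1]
tool_rot: [0.782, 0.623, -0.001, -0.002]
ft_force: [0.6, -0.8, -3.1]
grip_width: 0.0499
grip_force: 45.0
```

```bash
python3 -m crank '[[0,0,0.2,0,0,0,0.6],[0,0,0.1,0,0,0,0.6],[0,0,0,0,0,0,0.6]]' && python3 -m crank '[[0,0,0.1,0,0,0,0.6],[0,0,0.1,0,0,0,0.6],[0,0,0,0,0,0,0.6]]'
```

```text
time: 6.25
position: [0.5091, 0.0049, 0.0978]
tool_rot: [0.782, 0.623, -0.001, -0.002]
ft_force: [-2.3, 0.6, 7.6]
grip_width: 0.0494
grip_force: 45.0
time: 6.62
position: [0.509, 0.0049, 0.0977]
tool_rot: [0.782, 0.623, -0.001, -0.001]
ft_force: [-3.4, 0.1, 23.9]
grip_width: 0.0495
grip_force: 45.0
```

The oblong is on the board, so I'll release it and go to the drawer handle.

```bash
python3 -m crank '[[0,0,0,0,0,0,0.3],[0,0,0,0,0,0,0.3],[0,0,-3,0,0,0,0.3],[0,0,-5,0,0,0,0.4],[0,0,-5,0,0,0,0.5]]'
python3 - <<'E'
from fit import *
F=np.load('fit.npy');c=F[1]
B=lambda x,y:((x-350)/3.5+60,y/3.5+60)
h=px('top',*B(503,556),.06);st();go([h[0],h[1],.06+.051+.06],yaw=c[2])
d=-(h[:2]-c[:2])@[np.cos(c[2]),np.sin(c[2])]-.058
print('d',d,'axis pred',T(c,[-d-.058,0,.06]),h)
shot('scene','s3.png')
E
```

```text
time: 7.25
position: [0.5094, 0.0047, 0.2252]
tool_rot: [0.782, 0.623, -0.002, -0.003]
ft_force: [0.6, -0.5, -0.3]
grip_width: 0.0492
grip_force: 0.0
7.25 [0.5094 0.0047 0.2252] 
 [[ 0.224  0.975 -0.007]
 [ 0.975 -0.224  0.002]
 [ 0.    -0.007 -1.   ]] 0.04924709441711371 [ 0.6 -0.5 -0.3]
shift cm [28.33 -2.44  5.44] turn [-0.007 -0.001 -0.136] t 7.25
d 0.049139165256223645 axis pred [0.54868692 0.2862555  0.06      ] [0.5487 0.2864 0.06  ]
```

View pics/s3.png

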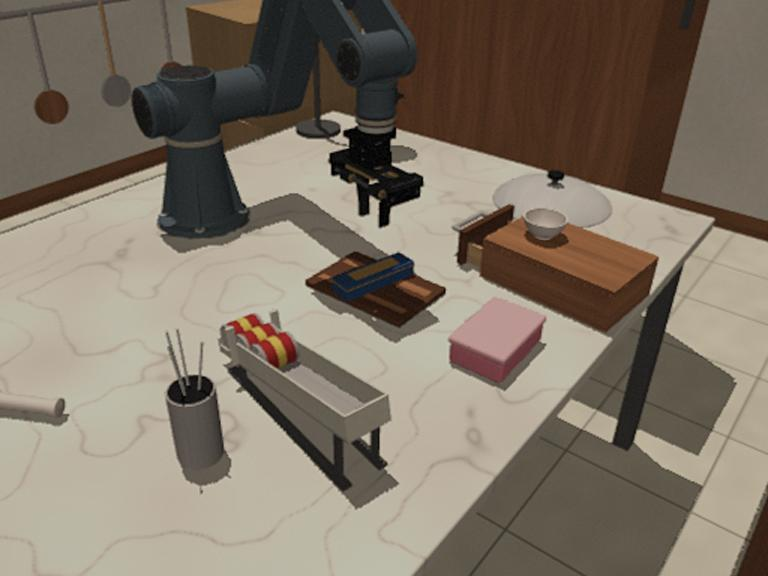

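The oblong lies on the board at (372,277), and three tins sit at the rack front. Next is the handle.

```bash
python3 -m crank '[[5.7,-0.5,0,0,0,0,0.55],[5.7,-0.5,0,0,0,0,0.55],[5.7,-0.5,0,0,0,0,0.55],[5.7,-0.5,0,0,0,0,0.55],[5.6,-0.5,1,0,0,0,0.55]]' && python3 -m crank '[[0,0,2,0,0,-0.136,0.55],[0,0,1.5,0,0,0,0.55],[0,0,0,0,0,0,0.55]]' 40
python3 - <<'E'
from fit import *
c=np.load('fit.npy')[1];go([.5487,.2864,.111],yaw=c[2]);st()
shot('scene','s4.png',(270,100,440,230),4.5)
E
```

```text
time: 7.92
position: [0.5494, 0.2892, 0.2147]
tool_rot: [0.782, 0.623, -0.001, -0.002]
ft_force: [1.6, -0.8, -0.1]
grip_width: 0.0391
grip_force: 0.0
time: 8.3
position: [0.5475, 0.2863, 0.1778]
tool_rot: [0.739, 0.674, -0.004, -0.003]
ft_force: [-0.2, 0.9, -0.8]
grip_width: 0.0395
grip_force: 0.0
shift cm [0.03 0.18 6.68] turn [-0.01   0.001 -0.002] t 8.3
8.3 [0.5475 0.2863 0.1778] 
 [[ 0.093  0.996 -0.01 ]
 [ 0.996 -0.093  0.   ]
 [-0.001 -0.01  -1.   ]] 0.03946368257825397 [-0.2  0.9 -0.8]
```

View pics/s4.png

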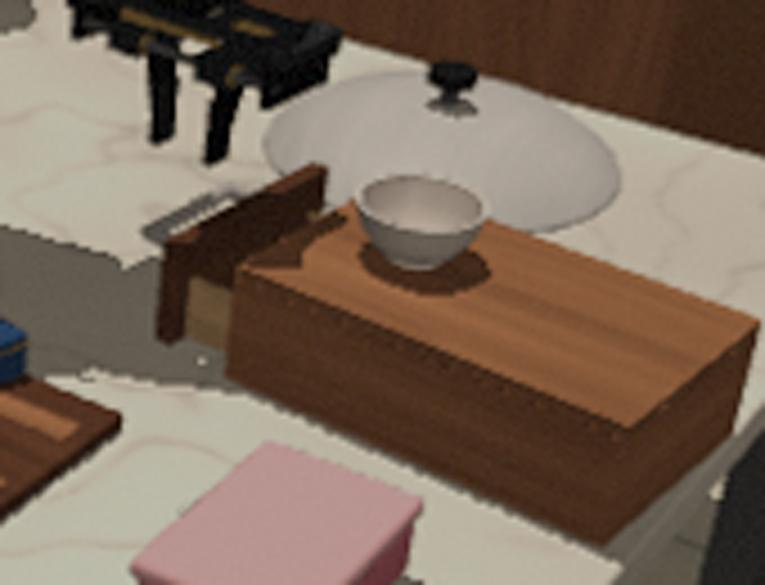

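```bash
python3 -m crank '[[0,0.1,3,0,0,0,0.55],[0,0.1,2.5,0,0,0,0.55],[0,0,1.1,0,0,0,0.55],[0,0,0,0,0,0,0.55]]' && python3 -m crank '[[0,0,0,0,0,0,0.95],[0,0,0,0,0,0,0.95],[0,0,0,0,0,0,0.95],[0,0,0,0,0,0,0.95]]' 40
python3 - <<'E'
from fit import *
c=np.load('fit.npy')[1];st();go(T(c,[-.25-.058,0,.111]),yaw=c[2])
print('bowl',px('top',160/1.5,213/1.5,.09))
E
```

```text
time: 8.85
position: [0.5503, 0.2866, 0.1136]
tool_rot: [0.739, 0.674, -0.002, -0.003]
ft_force: [1.1, 1.1, -0.2]
grip_width: 0.039
grip_force: 0.0
time: 9.35
position: [0.5508, 0.2872, 0.1143]
tool_rot: [0.738, 0.675, -0.001, -0.002]
ft_force: [1.1, -0.5, 1.1]
grip_width: 0.0108
grip_force: 40.0
9.35 [0.5508 0.2872 0.1143] 
 [[ 0.09   0.996 -0.004]
 [ 0.996 -0.09   0.002]
 [ 0.001 -0.004 -1.   ]] 0.010846441238014018 [ 1.1 -0.5  1.1]
shift cm [ -0.11 -20.29   0.41] turn [-0.004 -0.001  0.   ] t 9.35
bowl [0.743  0.2842 0.09  ]
```

```bash
python3 -m crank '[[0,-2,0,0,0,0,0.95],[0,-4,0,0,0,0,0.95],[0,-5,0,0,0,0,0.95],[0,-5,0,0,0,0,0.95],[0,-3,0,0,0,0,0.95]]' && python3 -m crank '[[0,-0.8,0,0,0,0,0.95],[0,0,0,0,0,0,0.95]]'
```

```text
time: 9.98
position: [0.3595, 0.3047, 0.1143]
tool_rot: [0.738, 0.675, -0.001, -0.002]
ft_force: [3.5, 2.0, -13.8]
grip_width: 0.0107
grip_force: 40.0
time: 10.22
position: [0.3521, 0.3054, 0.1143]
tool_rot: [0.738, 0.675, -0.002, -0.003]
ft_force: [-0.9, 5.4, -8.3]
grip_width: 0.0107
grip_force: 40.0
```

```bash
python3 -m crank '[[0,0,0,0,0,0,0.6],[0,0,0,0,0,0,0.55],[0,0,-2,0,0,0,0.55],[0,0,-6,0,0,0,0.55],[0,0,-6,0,0,0,0.2]]'
python3 - <<'E'
from fit import *
F=np.load('fit.npy');r,c=F[0],F[1];st();print(robot.get_obs()['q'])
shot('scene','s5.png',(90,160,260,290),4.5);shot('top','t5.png',(60,120,400,290),2)
cy,sy=np.cos(r[2]),np.sin(r[2]);n=np.array([-sa*cy,-sa*sy,ca]);y=np.array([-sy,cy,0])
p=T(r,lane(.025,0,.032));np.save('ptin.npy',[p,n]);np.save('Rtin.npy',np.c_[np.cross(y,-n),y,-n])
for sg in(1,-1):
  yy=sg*y;go(p+n*(.051+.06),Rt=np.c_[np.cross(yy,-n),yy,-n])
E
```

```text
time: 10.85
position: [0.3542, 0.304, 0.2565]
tool_rot: [0.739, 0.674, -0.002, -0.002]
ft_force: [0.2, 1.1, 0.7]
grip_width: 0.043
grip_force: 0.0
10.85 [0.3542 0.304  0.2565] 
 [[ 0.091  0.996 -0.006]
 [ 0.996 -0.091  0.001]
 [-0.    -0.006 -1.   ]] 0.04300858145038909 [0.2 1.1 0.7]
[0.46761111 0.37254014 1.85550894 0.00402381 0.91876309 0.55606338]
shift cm [-60.63  16.23   8.19] turn [-0.125 -0.158 -1.431] t 10.95
shift cm [-60.63  16.23   8.19] turn [-0.164  0.129  1.7  ] t 10.95
```

View pics/s5.png

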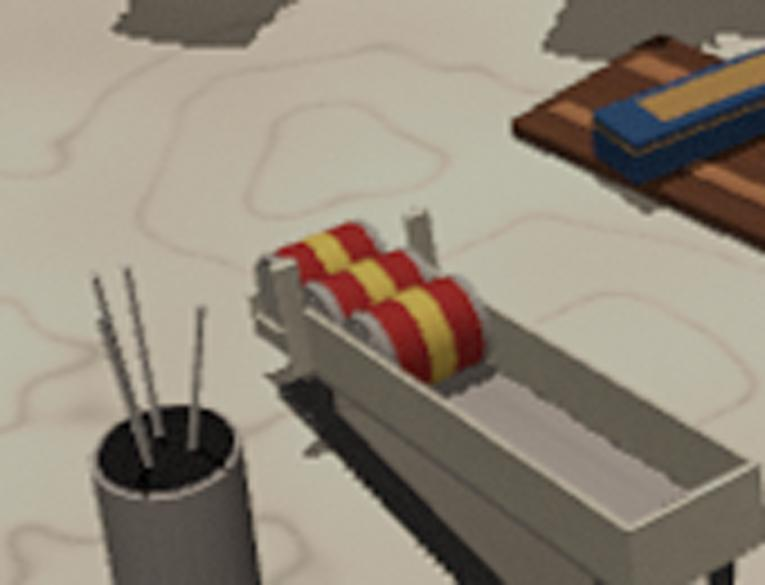

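View pics/t5.png

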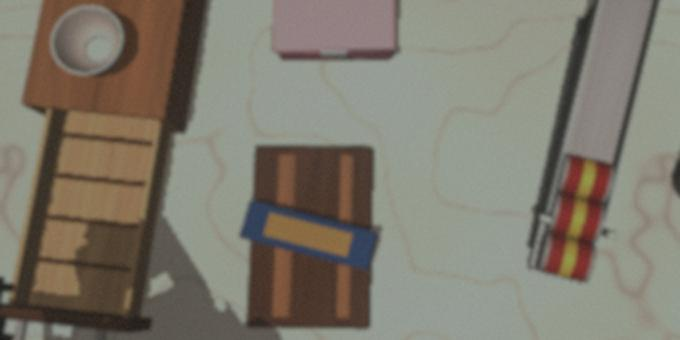

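```bash
python3 -m crank '[[-5.6,1.5,0,0,0,0,0],[-5.6,1.5,0,0,0,0,0],[-5.6,1.5,0,0,0,0,0],[-5.6,1.5,0,0,0,0,0],[-5.6,1.5,0,0,0,0,0]]' && python3 -m crank '[[-5.6,1.5,0,0,0,-0.18,0],[0,0,0,0,0,-0.18,0],[0,0,0,0,0,-0.18,0],[0,0,0,0,0,-0.18,0],[0,0,0,0,0,-0.18,0]]'
python3 - <<'E'
from fit import *
F=np.load('fit.npy');r=F[0];print(robot.get_obs()['q'])
p,n=np.load('ptin.npy');go(p+n*.111,Rt=np.load('Rtin.npy'))
for dy in(.031,0,-.031):
  q=T(r,lane(.025,dy,.025))+[0,0,.025];print('top',(proj('top',q)-[60,120])*2,'scene',(proj('scene',q)-[90,160])*4.5)
E
```

```text
time: 11.58
position: [0.4033, 0.0168, 0.254]
tool_rot: [0.738, 0.674, -0.002, -0.002]
ft_force: [0.9, 1.1, -0.7]
grip_width: 0.0865
grip_force: 0.0
time: 12.2
position: [0.4121, -0.0319, 0.2537]
tool_rot: [0.378, 0.926, -0.001, -0.003]
ft_force: [-0.4, -0.7, -0.5]
grip_width: 0.0871
grip_force: 0.0
[-3.48570003e-01  3.12640280e-01  1.97907029e+00 -1.48871522e-03
  8.56501654e-01 -1.14206055e+00]
shift cm [-23.42 -16.25   7.78] turn [-0.054 -0.192 -0.548] t 12.2
top [544.50199442 246.34662599] scene [369.8616751  222.18272779]
top [569.75834021 252.48765386] scene [320.81728611 241.55323799]
top [595.1226549  258.65493415] scene [270.31504081 261.49954127]
```

```bash
python3 -m crank '[[-4.7,-3.3,0,0,0,0,0],[-4.7,-3.3,0,0,0,0,0],[-4.7,-3.3,0,0,0,0,0],[-4.7,-3.3,0,0,0,0,0],[-4.6,-3.1,0,0,0,0,0]]' && python3 -m crank '[[0,0,0,-0.013,-0.048,-0.137,0],[0,0,0,-0.013,-0.048,-0.137,0],[0,0,0,-0.013,-0.048,-0.137,0],[0,0,0,-0.013,-0.048,-0.137,0],[0,0,0,0,0,0,0]]'
python3 - <<'E'
from fit import *
p,n=np.load('ptin.npy');p=p-[.003,0,0];go(p+n*.05,Rt=np.load('Rtin.npy'))
E
```

```text
time: 12.82
position: [0.4632, -0.3143, 0.2528]
tool_rot: [0.381, 0.924, -0.0, -0.003]
ft_force: [0.5, 0.8, 0.3]
grip_width: 0.0873
grip_force: 0.0
time: 13.45
position: [0.4626, -0.312, 0.2527]
tool_rot: [0.117, 0.989, -0.012, 0.093]
ft_force: [0.1, -0.8, -0.1]
grip_width: 0.087
grip_force: 0.0
shift cm [ 1.53  0.02 13.71] turn [-0.003 -0.002 -0.008] t 13.45
```

```bash
python3 -m crank '[[1.5,0,3.5,0,0,0,0],[0,0,3.5,0,0,0,0],[0,0,3,0,0,0,0],[0,0,0,0,0,0,0]]'
python3 - <<'E'
from fit import *
p,n=np.load('ptin.npy');p=p-[.003,0,0];go(p+n*.05,Rt=np.load('Rtin.npy'))
shot('scene','s6.png',(90,130,250,260),4.5)
E
```

```text
time: 13.95
position: [0.4672, -0.3124, 0.1501]
tool_rot: [0.116, 0.989, -0.01, 0.092]
ft_force: [0.5, 0.3, -0.2]
grip_width: 0.0872
grip_force: 0.0
shift cm [ 0.04 -0.06  3.54] turn [-0.    -0.004 -0.007] t 13.95
```

View pics/s6.png

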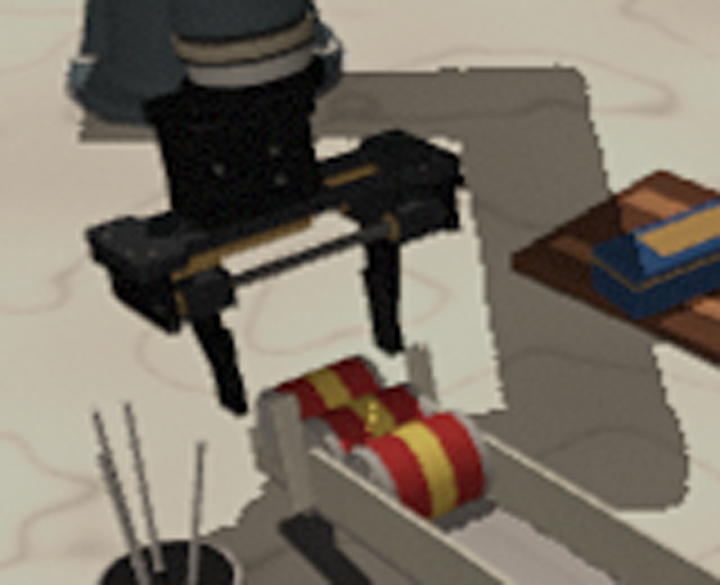

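The fingers straddle the front tin, with tips at (235,410) and (390,350). I'll descend and grip.

```bash
python3 -m crank '[[0,0,2,0,0,0,0],[0,0,1.4,0,0,0,0],[0,0,0,0,0,0,0]]' && python3 -m crank '[[0,0,0,0,0,0,0.6],[0,0,0,0,0,0,0.6],[0,0,0,0,0,0,0.6],[0,0,0,0,0,0,0.6]]' 30
```

```text
time: 14.38
position: [0.4741, -0.3145, 0.1188]
tool_rot: [0.115, 0.989, -0.012, 0.094]
ft_force: [-0.8, -0.3, 0.6]
grip_width: 0.0872
grip_force: 0.0
time: 14.88
position: [0.4743, -0.3138, 0.1193]
tool_rot: [0.115, 0.989, -0.011, 0.094]
ft_force: [1.9, 3.5, 3.4]
grip_width: 0.0615
grip_force: 29.9
```

```bash
python3 -m crank '[[0,0,-1,0,0,0,0.6],[0,0,-3,0,0,0,0.6],[0,0,-5,0,0,0,0.6],[0,0,-4,0,0,0,0.6],[0,0,0,0,0,0,0.6]]'
cat > tgt.py <<'E'
from fit import *
F=np.load('fit.npy');r,c=F[0],F[1]
d=-((np.array([.3521,.3054])-c[:2])@[np.cos(c[2]),np.sin(c[2])])-.058
d=min(d,.25)
def tr(k,z): 
    return T(c,[-d+.030+.056*k,0,z])
E
python3 - <<'E'
from tgt import *
print('d',d);p,q=st();go(tr(2,.24),yaw=c[2]+np.pi/2)
E
```

```text
time: 15.5
position: [0.4506, -0.3101, 0.2501]
tool_rot: [0.115, 0.989, -0.015, 0.097]
ft_force: [0.0, 0.3, -1.9]
grip_width: 0.0617
grip_force: 29.9
d 0.2466514692353829
15.5 [ 0.4506 -0.3101  0.2501] 
 [[-0.955  0.23   0.188]
 [ 0.224  0.973 -0.052]
 [-0.195 -0.007 -0.981]] 0.06166514433624973 [ 0.   0.3 -1.9]
shift cm [ 3.95 60.33 -0.21] turn [-0.021  0.195 -0.14 ] t 15.5
```

```bash
python3 -m crank '[[0.4,6,0,0,0,0,0.6],[0.4,6,0,0,0,0,0.6],[0.4,6,0,0,0,0,0.6],[0.4,6,0,0,0,0,0.6],[0.4,6,0,0,0,0,0.6]]' && python3 -m crank '[[0.4,6,0,0,0,0,0.6],[0.4,6,0,0,0,0,0.6],[0.4,6,0,0,0,0,0.6],[0.4,6,0,0,0,0,0.6],[0.4,6,0,0,0,0,0.6]]' && python3 -m crank '[[0,0,0,-0.01,0.098,-0.07,0.6],[0,0,0,-0.01,0.098,-0.07,0.6],[0,0,0,0,0,0,0.6]]'
python3 - <<'E'
from tgt import *
st();go(tr(2,.14),yaw=c[2]+np.pi/2)
shot('top','t7.png',(60,60,260,230),3.5)
for k in range(4):
  for dy in(.07,-.07): print(k,((proj('top',tr(k,.014)+[0,dy,0])-[60,60])*3.5).round(0))
E
```

```text
time: 16.12
position: [0.4995, -0.0105, 0.2411]
tool_rot: [0.115, 0.989, -0.012, 0.093]
ft_force: [0.9, -1.1, -2.1]
grip_width: 0.0615
grip_force: 29.9
time: 16.75
position: [0.5493, 0.2859, 0.2361]
tool_rot: [0.115, 0.989, -0.013, 0.093]
ft_force: [1.7, -0.1, -0.9]
grip_width: 0.0616
grip_force: 29.9
time: 17.12
position: [0.5505, 0.2837, 0.2361]
tool_rot: [0.046, 0.999, 0.002, -0.003]
ft_force: [0.3, -0.2, -1.1]
grip_width: 0.062
grip_force: 29.9
17.125 [0.5505 0.2837 0.2361] 
 [[-0.996  0.092 -0.006]
 [ 0.092  0.996  0.004]
 [ 0.006  0.004 -1.   ]] 0.06203464399073555 [ 0.3 -0.2 -1.1]
shift cm [-0.1   0.2   9.61] turn [ 0.004 -0.006 -0.002] t 17.125
0 [ 59. 708.]
0 [246. 711.]
1 [ 74. 633.]
1 [258. 635.]
2 [ 88. 559.]
2 [270. 562.]
3 [102. 487.]
3 [282. 490.]
```

View pics/t7.png

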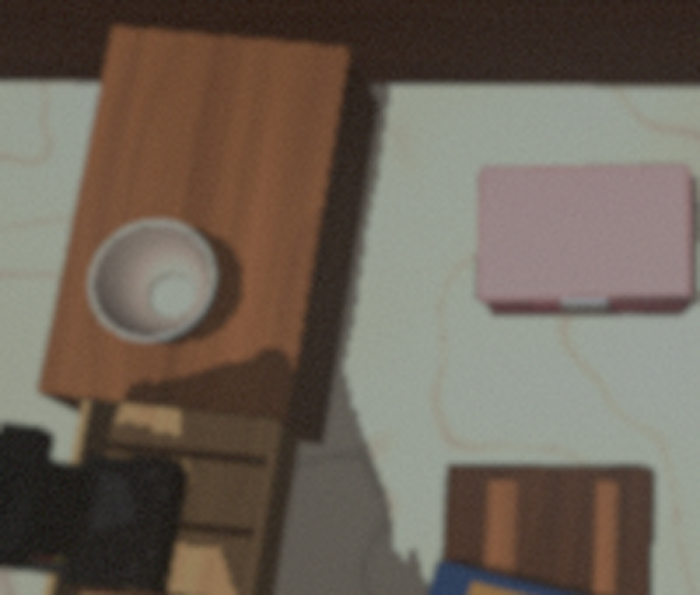

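```bash
python3 -m crank '[[-0.1,0.2,5,0,0,0,0.6],[0,0,4,0,0,0,0.6],[0,0,2.5,0,0,0,0.6],[0,0,1.3,0,0,0,0.6],[0,0,0,0,0,0,0.6]]' && python3 -m crank '[[0,0,0.3,0,0,0,0.6],[0,0,0.2,0,0,0,0.6],[0,0,0,0,0,0,0.6]]'
```

```text
time: 17.8
position: [0.5496, 0.2866, 0.109]
tool_rot: [0.045, 0.999, 0.002, -0.003]
ft_force: [-0.3, -0.2, -1.7]
grip_width: 0.062
grip_force: 29.9
time: 18.18
position: [0.5505, 0.2869, 0.1054]
tool_rot: [0.045, 0.999, 0.003, -0.002]
ft_force: [0.4, 0.9, -1.6]
grip_width: 0.062
grip_force: 29.9
```

```bash
python3 -m crank '[[0,0,0.2,0,0,0,0.6],[0,0,0.2,0,0,0,0.6],[0,0,0,0,0,0,0.6]]' && python3 -m crank '[[0,0,0.2,0,0,0,0.6],[0,0,0.1,0,0,0,0.6],[0,0,0,0,0,0,0.6]]'
```

```text
time: 18.55
position: [0.5502, 0.2869, 0.1006]
tool_rot: [0.045, 0.999, 0.003, -0.003]
ft_force: [0.6, -0.7, -1.8]
grip_width: 0.0617
grip_force: 29.9
time: 18.92
position: [0.5507, 0.287, 0.0995]
tool_rot: [0.045, 0.999, 0.003, -0.002]
ft_force: [-1.8, -0.9, 8.7]
grip_width: 0.0619
grip_force: 29.9
```

```bash
python3 -m crank '[[0,0,0,0,0,0,0.12],[0,0,0,0,0,0,0.12],[0,0,-3,0,0,0,0.12],[0,0,-5,0,0,0,0],[0,0,-5,0,0,0,0]]'
python3 - <<'E'
from tgt import *
st();shot('top','t8.png',(60,60,400,290),2);go([.4506,-.3101,.23],Rt=np.load('Rtin.npy'))
E
```

```text
time: 19.55
position: [0.5507, 0.2861, 0.2284]
tool_rot: [0.045, 0.999, 0.002, -0.003]
ft_force: [0.4, -0.2, 0.2]
grip_width: 0.0854
grip_force: 0.0
19.55 [0.5507 0.2861 0.2284] 
 [[-0.996  0.091 -0.006]
 [ 0.091  0.996  0.005]
 [ 0.007  0.004 -1.   ]] 0.08537950760716706 [ 0.4 -0.2  0.2]
shift cm [  4.9  -60.44  -0.  ] turn [ 0.023 -0.185  0.135] t 19.6
```

View pics/t8.png

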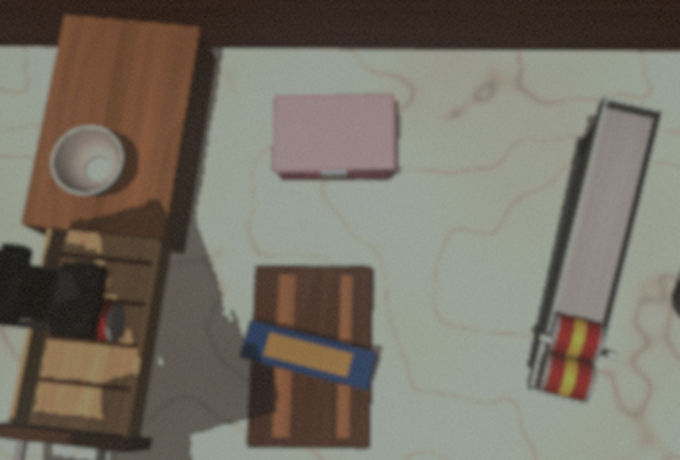

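The tin is in trough 2 at (110,320) and two remain at the rack front. That was my 14th picture, so from here I check by code. Going back for the next tin.

```bash
cat >> h.py <<'E'
def reds(name='top'):
    im=cams.camera(name);h=cv2.cvtColor(im,cv2.COLOR_RGB2HSV).astype(int)
    m=(((h[...,0]<8)|(h[...,0]>172))&(h[...,1]>150)&(h[...,2]>60)).astype(np.uint8)
    n,_,s,c=cv2.connectedComponentsWithStats(m)
    return [(s[i,4],c[i].round(1).tolist(),s[i,:4].tolist()) for i in range(1,n) if s[i,4]>12]
E
python3 -m crank '[[0.5,-6,0,0,0,0,0],[0.5,-6,0,0,0,0,0],[0.5,-6,0,0,0,0,0],[0.5,-6,0,0,0,0,0],[0.5,-6,0,0,0,0,0]]'
python3 - <<'E'
from tgt import *
for i in reds():print(i)
E
python3 -m crank '[[0.5,-6,0,0,0,0,0],[0.5,-6,0,0,0,0,0],[0.5,-6,0,0,0,0,0],[0.5,-6,0,0,0,0,0],[0.4,-6.1,0,0,0,0,0]]' && python3 -m crank '[[0,0,0,0.01,-0.093,0.068,0],[0,0,0,0.01,-0.093,0.068,0],[0,0,0,0,0,0,0]]'
python3 - <<'E'
from tgt import *
q=np.load('Rtin.npy')
go(np.array([.4743,-.3138,.1193])-q[:,2]*.04,Rt=q)
E
```

```text
time: 20.23
position: [0.4985, -0.012, 0.2263]
tool_rot: [0.045, 0.999, 0.003, -0.002]
ft_force: [0.4, 0.1, -0.6]
grip_width: 0.0869
grip_force: 0.0
(np.int32(63), [97.1, 219.4], [95, 211, 6, 17])
(np.int32(77), [109.3, 220.3], [107, 212, 7, 18])
(np.int32(66), [342.3, 227.3], [339, 220, 7, 15])
(np.int32(74), [354.9, 230.3], [351, 222, 8, 17])
(np.int32(56), [337.9, 247.5], [335, 241, 7, 14])
(np.int32(68), [350.4, 250.3], [347, 243, 7, 15])
time: 20.9
position: [0.4473, -0.3095, 0.2248]
tool_rot: [0.045, 0.999, 0.003, -0.003]
ft_force: [0.4, -1.0, -0.2]
grip_width: 0.0871
grip_force: 0.0
time: 21.28
position: [0.4465, -0.3072, 0.2245]
tool_rot: [0.113, 0.99, -0.011, 0.088]
ft_force: [-0.3, -0.4, 0.1]
grip_width: 0.0866
grip_force: 0.0
shift cm [-0.9  -0.    6.86] turn [-0.002 -0.012 -0.002] t 21.275
```

```bash
python3 -m crank '[[-0.9,0,3.4,0,0,0,0],[0,0,3.5,0,0,0,0],[0,0,2,0,0,0,0],[0,0,2,0,0,0,0],[0,0,0,0,0,0,0]]' && python3 -m crank '[[0,0,0,0,0,0,0.6],[0,0,0,0,0,0,0.6],[0,0,0,0,0,0,0.6],[0,0,0,0,0,0,0.6]]' 30
```

```text
time: 21.9
position: [0.4757, -0.3139, 0.118]
tool_rot: [0.112, 0.99, -0.011, 0.088]
ft_force: [0.1, -0.2, 0.1]
grip_width: 0.0868
grip_force: 0.0
time: 22.4
position: [0.4756, -0.3139, 0.1203]
tool_rot: [0.114, 0.989, -0.011, 0.09]
ft_force: [2.2, 4.6, 3.8]
grip_width: 0.0613
grip_force: 30.0
```

```bash
python3 -m crank '[[0,0,-1,0,0,0,0.6],[0,0,-3,0,0,0,0.6],[0,0,-5,0,0,0,0.6],[0,0,-4,0,0,0,0.6],[0,0,0,0,0,0,0.6]]'
python3 - <<'E'
from tgt import *
p,q=st();go(tr(1,.24),yaw=c[2]+np.pi/2)
E
```

```text
time: 23.02
position: [0.453, -0.3104, 0.2509]
tool_rot: [0.113, 0.989, -0.015, 0.092]
ft_force: [-0.2, 0.3, -1.3]
grip_width: 0.0618
grip_force: 30.0
23.025 [ 0.453  -0.3104  0.2509] 
 [[-0.958  0.226  0.179]
 [ 0.22   0.974 -0.05 ]
 [-0.185 -0.009 -0.983]] 0.061771511710994986 [-0.2  0.3 -1.3]
shift cm [ 9.4  59.56 -1.18] turn [-0.021  0.185 -0.136] t 23.025
```

```bash
python3 -m crank '[[0.9,5.9,0,0,0,0,0.6],[0.9,5.9,0,0,0,0,0.6],[0.9,5.9,0,0,0,0,0.6],[0.9,6,0,0,0,0,0.6],[0.9,6,0,0,0,0,0.6]]' && python3 -m crank '[[0.9,6,0,0,0,0,0.6],[1,6,0,0,0,0,0.6],[1,6,0,0,0,0,0.6],[1,6,0,0,0,0,0.6],[1,5.9,0,0,0,0,0.6]]' && python3 -m crank '[[0,0,0,-0.01,0.093,-0.068,0.6],[0,0,0,-0.01,0.093,-0.068,0.6],[0,0,0,0,0,0,0.6]]'
python3 - <<'E'
from tgt import *
st();go(tr(1,.105),yaw=c[2]+np.pi/2)
for i in reds():print(i)
E
```

```text
time: 23.65
position: [0.4759, -0.0081, 0.2373]
tool_rot: [0.113, 0.99, -0.012, 0.089]
ft_force: [0.7, 0.1, -1.8]
grip_width: 0.0619
grip_force: 30.0
time: 24.28
position: [0.4965, 0.2941, 0.2271]
tool_rot: [0.113, 0.99, -0.013, 0.089]
ft_force: [0.5, -0.2, -1.6]
grip_width: 0.0617
grip_force: 30.0
time: 24.65
position: [0.4978, 0.292, 0.2272]
tool_rot: [0.046, 0.999, 0.002, -0.003]
ft_force: [0.1, 0.6, -1.7]
grip_width: 0.0617
grip_force: 30.0
24.65 [0.4978 0.292  0.2272] 
 [[-0.996  0.092 -0.005]
 [ 0.092  0.996  0.004]
 [ 0.006  0.004 -1.   ]] 0.06168623551569085 [ 0.1  0.6 -1.7]
shift cm [ 0.17 -0.16 12.22] turn [ 0.004 -0.006 -0.002] t 24.65
(np.int32(56), [337.3, 247.8], [334, 242, 7, 13])
(np.int32(70), [350.0, 250.3], [346, 243, 8, 15])
```

```bash
python3 -m crank '[[0.2,-0.2,5,0,0,0,0.6],[0,0,4,0,0,0,0.6],[0,0,2.5,0,0,0,0.6],[0,0,0.6,0,0,0,0.6],[0,0,0,0,0,0,0.6]]' && python3 -m crank '[[0,0,0.3,0,0,0,0.6],[0,0,0.2,0,0,0,0.6],[0,0,0,0,0,0,0.6]]'
```

```text
time: 25.32
position: [0.4942, 0.2912, 0.1077]
tool_rot: [0.046, 0.999, 0.002, -0.003]
ft_force: [0.6, 0.4, -2.5]
grip_width: 0.0618
grip_force: 30.0
time: 25.7
position: [0.4945, 0.2914, 0.1031]
tool_rot: [0.045, 0.999, 0.003, -0.002]
ft_force: [0.5, 0.4, -1.3]
grip_width: 0.0618
grip_force: 30.0
```

```bash
python3 -m crank '[[0,0,0.2,0,0,0,0.6],[0,0,0.1,0,0,0,0.6],[0,0,0,0,0,0,0.6]]' && python3 -m crank '[[0,0,0.1,0,0,0,0.6],[0,0,0.1,0,0,0,0.6],[0,0,0,0,0,0,0.6]]'
```

```text
time: 26.08
position: [0.4946, 0.2915, 0.1008]
tool_rot: [0.045, 0.999, 0.003, -0.002]
ft_force: [-0.2, -0.9, 6.8]
grip_width: 0.0619
grip_force: 30.0
time: 26.45
position: [0.4955, 0.2914, 0.1007]
tool_rot: [0.045, 0.999, 0.003, -0.001]
ft_force: [-1.7, -2.4, 18.1]
grip_width: 0.062
grip_force: 30.0
```

```bash
python3 -m crank '[[0,0,0,0,0,0,0.12],[0,0,0,0,0,0,0.12],[0,0,-3,0,0,0,0.12],[0,0,-5,0,0,0,0],[0,0,-5,0,0,0,0]]'
python3 - <<'E'
from tgt import *
st();go([.4506,-.3101,.23],Rt=np.load('Rtin.npy'))
E
```

```text
time: 27.08
position: [0.4946, 0.2906, 0.2281]
tool_rot: [0.045, 0.999, 0.002, -0.004]
ft_force: [-0.2, 0.3, -0.6]
grip_width: 0.0849
grip_force: 0.0
27.075 [0.4946 0.2906 0.2281] 
 [[-0.996  0.091 -0.007]
 [ 0.091  0.996  0.005]
 [ 0.007  0.004 -1.   ]] 0.08489415767930666 [-0.2  0.3 -0.6]
shift cm [ -1.06 -60.22  -0.45] turn [ 0.017 -0.197  0.135] t 27.075
```

```bash
python3 -m crank '[[-0.1,-6,0,0,0,0,0],[-0.1,-6,0,0,0,0,0],[-0.1,-6,0,0,0,0,0],[-0.1,-6,0,0,0,0,0],[-0.1,-6,0,0,0,0,0]]'
python3 - <<'E'
from tgt import *
for i in reds():print(i)
E
python3 -m crank '[[-0.1,-6,0,0,0,0,0],[-0.1,-6,0,0,0,0,0],[-0.1,-6,0,0,0,0,0],[-0.1,-6,0,0,0,0,0],[-0.1,-6.1,0,0,0,0,0]]' && python3 -m crank '[[0,0,0,0.01,-0.098,0.068,0],[0,0,0,0.01,-0.098,0.068,0],[0,0,0,0,0,0,0]]'
python3 - <<'E'
from tgt import *
q=np.load('Rtin.npy')
go(np.array([.4743,-.3138,.1193])-q[:,2]*.04,Rt=q)
E
```

```text
time: 27.7
position: [0.4724, -0.0103, 0.2259]
tool_rot: [0.045, 0.999, 0.003, -0.003]
ft_force: [1.5, -0.2, -1.1]
grip_width: 0.0872
grip_force: 0.0
(np.int32(66), [97.2, 218.5], [95, 210, 7, 18])
(np.int32(72), [109.2, 220.3], [107, 212, 6, 18])
(np.int32(67), [93.2, 240.8], [91, 233, 7, 17])
(np.int32(77), [105.5, 242.4], [103, 234, 7, 18])
(np.int32(55), [337.5, 247.6], [335, 241, 6, 14])
(np.int32(65), [349.9, 250.4], [346, 243, 8, 15])
time: 28.38
position: [0.4502, -0.3103, 0.2242]
tool_rot: [0.045, 0.999, 0.003, -0.003]
ft_force: [1.2, 0.3, -0.8]
grip_width: 0.0871
grip_force: 0.0
time: 28.75
position: [0.4492, -0.3079, 0.2238]
tool_rot: [0.113, 0.989, -0.011, 0.093]
ft_force: [-0.1, 0.3, -0.4]
grip_width: 0.0867
grip_force: 0.0
shift cm [-0.58 -0.01  6.75] turn [-0.001 -0.003 -0.002] t 28.75
```

```bash
python3 -m crank '[[-0.5,0,3.4,0,0,0,0],[0,0,3.4,0,0,0,0],[0,0,2,0,0,0,0],[0,0,2,0,0,0,0],[0,0,0,0,0,0,0]]' && python3 -m crank '[[0,0,0,0,0,0,0.6],[0,0,0,0,0,0,0.6],[0,0,0,0,0,0,0.6],[0,0,0,0,0,0,0.6]]' 30
```

```text
time: 29.38
position: [0.4755, -0.314, 0.118]
tool_rot: [0.112, 0.989, -0.011, 0.093]
ft_force: [-0.3, -0.5, -0.3]
grip_width: 0.0871
grip_force: 0.0
time: 29.88
position: [0.4754, -0.3139, 0.1203]
tool_rot: [0.114, 0.989, -0.011, 0.095]
ft_force: [2.2, 4.4, 4.0]
grip_width: 0.0614
grip_force: 30.0
```

```bash
python3 -m crank '[[0,0,-1,0,0,0,0.6],[0,0,-3,0,0,0,0.6],[0,0,-5,0,0,0,0.6],[0,0,-4,0,0,0,0.6],[0,0,0,0,0,0,0.6]]'
python3 - <<'E'
from tgt import *
p,q=st();go(tr(0,.24),yaw=c[2]+np.pi/2)
E
```

```text
time: 30.5
position: [0.4516, -0.3103, 0.2507]
tool_rot: [0.113, 0.989, -0.015, 0.097]
ft_force: [-0.0, -0.1, -1.6]
grip_width: 0.0618
grip_force: 30.0
30.5 [ 0.4516 -0.3103  0.2507] 
 [[-0.956  0.226  0.188]
 [ 0.22   0.974 -0.052]
 [-0.195 -0.008 -0.981]] 0.061807073803159224 [-0.  -0.1 -1.6]
shift cm [14.7  58.81 -2.31] turn [-0.021  0.195 -0.136] t 30.5
```

```bash
python3 -m crank '[[1.5,5.9,-0.2,0,0,0,0.6],[1.5,5.9,-0.2,0,0,0,0.6],[1.5,5.9,-0.2,0,0,0,0.6],[1.5,5.9,-0.2,0,0,0,0.6],[1.5,5.9,-0.2,0,0,0,0.6]]' && python3 -m crank '[[1.5,5.9,-0.2,0,0,0,0.6],[1.5,5.9,-0.2,0,0,0,0.6],[1.4,5.9,0,0,0,0,0.6],[1.4,5.8,0,0,0,0,0.6],[1.4,5.8,0,0,0,0,0.6]]' && python3 -m crank '[[0,0,0,-0.01,0.098,-0.068,0.6],[0,0,0,-0.01,0.098,-0.068,0.6],[0,0,0,0,0,0,0.6]]'
python3 - <<'E'
from tgt import *
st();go(tr(0,.105),yaw=c[2]+np.pi/2)
E
```

```text
time: 31.12
position: [0.4434, -0.0029, 0.2411]
tool_rot: [0.113, 0.989, -0.012, 0.094]
ft_force: [0.7, -0.0, -1.7]
grip_width: 0.0618
grip_force: 30.0
time: 31.75
position: [0.44, 0.2988, 0.2303]
tool_rot: [0.113, 0.989, -0.013, 0.094]
ft_force: [1.7, 0.4, -1.5]
grip_width: 0.0617
grip_force: 30.0
time: 32.12
position: [0.4416, 0.2968, 0.2304]
tool_rot: [0.046, 0.999, 0.002, -0.003]
ft_force: [1.0, 0.3, -1.3]
grip_width: 0.0615
grip_force: 30.0
32.125 [0.4416 0.2968 0.2304] 
 [[-0.996  0.092 -0.005]
 [ 0.092  0.996  0.004]
 [ 0.005  0.004 -1.   ]] 0.06146201804704822 [ 1.   0.3 -1.3]
shift cm [ 0.13 -0.14 12.54] turn [ 0.004 -0.005 -0.002] t 32.125
```

```bash
python3 -m crank '[[0.1,-0.1,5,0,0,0,0.6],[0,0,4,0,0,0,0.6],[0,0,2.5,0,0,0,0.6],[0,0,1.1,0,0,0,0.6],[0,0,0,0,0,0,0.6]]' && python3 -m crank '[[0,0,0.2,0,0,0,0.6],[0,0,0.1,0,0,0,0.6],[0,0,0,0,0,0,0.6]]'
```

```text
time: 32.75
position: [0.4384, 0.2965, 0.1051]
tool_rot: [0.046, 0.999, 0.002, -0.003]
ft_force: [0.1, -0.5, -1.0]
grip_width: 0.0618
grip_force: 30.0
time: 33.12
position: [0.4393, 0.297, 0.1033]
tool_rot: [0.045, 0.999, 0.003, -0.002]
ft_force: [-1.0, -0.3, -1.4]
grip_width: 0.0618
grip_force: 30.0
```

```bash
python3 -m crank '[[0,0,0.2,0,0,0,0.6],[0,0,0.1,0,0,0,0.6],[0,0,0,0,0,0,0.6]]' && python3 -m crank '[[0,0,0.1,0,0,0,0.6],[0,0,0,0,0,0,0.6]]'
```

```text
time: 33.5
position: [0.4393, 0.2971, 0.1009]
tool_rot: [0.045, 0.999, 0.003, -0.002]
ft_force: [-0.7, -0.4, 7.7]
grip_width: 0.0616
grip_force: 30.0
time: 33.75
position: [0.4395, 0.297, 0.1008]
tool_rot: [0.045, 0.999, 0.003, -0.002]
ft_force: [-2.3, -1.8, 14.1]
grip_width: 0.0618
grip_force: 30.0
```

```bash
python3 -m crank '[[0,0,0,0,0,0,0.12],[0,0,0,0,0,0,0.12],[0,0,-3,0,0,0,0.12],[0,0,-5,0,0,0,0.3],[0,0,0,0,0,0,0.6]]'
python3 - <<'E'
from tgt import *
st();h=T(c,[-d-.058-.05,0,.18]);go(h,yaw=c[2]+np.pi/2);print(h)
print('dome edge',px('top',48,200,.0),px('top',48,200,.05))
E
```

```text
time: 34.38
position: [0.4414, 0.2974, 0.1815]
tool_rot: [0.045, 0.999, 0.004, 0.001]
ft_force: [-0.2, 0.5, 0.1]
grip_width: 0.0639
grip_force: 0.0
34.375 [0.4414 0.2974 0.1815] 
 [[-0.996  0.09   0.002]
 [ 0.09   0.996  0.008]
 [-0.001  0.008 -1.   ]] 0.06392528931622476 [-0.2  0.5  0.1]
shift cm [13.96 -0.15  0.14] turn [ 0.008  0.001 -0.   ] t 34.375
[0.30218188 0.3085626  0.18      ]
dome edge [0.6061 0.4709 0.    ] [0.5974 0.4413 0.05  ]
```

```bash
python3 -m crank '[[4,0,0,0,0,0,0.95],[5,0,0,0,0,0,0.95],[5,0,0,0,0,0,0.95],[0,0,0,0,0,0,0.95],[0,0,0,0,0,0,0.95]]'
python3 - <<'E'
from tgt import *
st();go(T(c,[-d-.058-.05,0,.112]),yaw=c[2]+np.pi/2)
for i in reds():print(i, px('top',*i[1],.06))
R_=[T(c,[-d+.03+.056*k,0,.06]) for k in range(3)];print(R_,[proj('top',x) for x in R_])
for i in reds('scene'):print(i)
print([proj('scene',x) for x in R_])
E
```

```text
time: 35.0
position: [0.3006, 0.3095, 0.179]
tool_rot: [0.045, 0.999, 0.003, -0.002]
ft_force: [0.3, 0.1, 0.5]
grip_width: 0.0145
grip_force: 0.0
35.0 [0.3006 0.3095 0.179 ] 
 [[-0.996  0.09  -0.004]
 [ 0.09   0.996  0.006]
 [ 0.005  0.005 -1.   ]] 0.014543398102608055 [0.3 0.1 0.5]
shift cm [-0.2  -0.11  6.7 ] turn [ 0.005 -0.005  0.   ] t 35.0
(np.int32(61), [97.2, 219.1], [95, 211, 7, 17]) [0.5479 0.303  0.06  ]
(np.int32(74), [109.2, 220.1], [107, 212, 7, 17]) [0.5457 0.272  0.06  ]
(np.int32(66), [93.3, 240.7], [91, 233, 7, 17]) [0.4931 0.3076 0.06  ]
(np.int32(71), [105.3, 242.6], [103, 235, 6, 16]) [0.4888 0.2768 0.06  ]
(np.int32(70), [88.6, 263.8], [86, 256, 7, 16]) [0.4359 0.3138 0.06  ]
(np.int32(63), [101.2, 263.4], [98, 257, 7, 15]) [0.4374 0.2823 0.06  ]
[array([0.43962029, 0.29612532, 0.06      ]), array([0.49539239, 0.29107831, 0.06      ]), array([0.5511645, 0.2860313, 0.06     ])] [array([ 95.77152161, 262.39391567]), array([ 99.90118991, 239.89267258]), array([103.93918564, 217.89092401])]
(np.int32(55), [294.5, 140.8], [286, 132, 16, 20])
(np.int32(27), [284.9, 139.3], [280, 136, 9, 9])
(np.int32(65), [308.9, 147.9], [299, 138, 17, 22])
(np.int32(32), [317.4, 148.0], [312, 143, 9, 13])
[array([285.8604408, 135.8237468]), array([298.55705258, 140.93812664]), array([311.77195578, 146.26128179])]
```

```bash
python3 -m crank '[[0,-0.1,3.5,0,0,0,1],[0,0,3.2,0,0,0,1],[0,0,0,0,0,0,1],[-1.5,0,0,0,0,0,1],[-1.5,0,0,0,0,0,1]]' && python3 -m crank '[[-1.5,0,0,0,0,0,1],[-2,0,0,0,0,0,1],[-2.5,0,0,0,0,0,1],[-2.5,0,0,0,0,0,1],[-2.5,0,0,0,0,0,1]]' && python3 -m crank '[[-2.5,0,0,0,0,0,1],[-2.5,0,0,0,0,0,1],[-2.5,0,0,0,0,0,1],[-2,0,0,0,0,0,1],[-1.5,0,0,0,0,0,1]]'
python3 - <<'E'
from tgt import *
st();go(T(c,[-.058-.0155,0,.112]),yaw=c[2]+np.pi/2)
E
```

```text
time: 35.72
position: [0.3318, 0.3063, 0.1134]
tool_rot: [0.045, 0.999, 0.004, -0.001]
ft_force: [0.2, 0.9, 0.2]
grip_width: 0.0004
grip_force: 0.0
time: 36.35
position: [0.4402, 0.2954, 0.112]
tool_rot: [0.045, 0.999, 0.002, -0.003]
ft_force: [-2.7, 0.7, 1.8]
grip_width: 0.0003
grip_force: 1.4
time: 36.98
position: [0.55, 0.2853, 0.1113]
tool_rot: [0.046, 0.999, 0.003, -0.003]
ft_force: [-2.6, 0.2, 2.2]
grip_width: 0.0003
grip_force: 1.2
36.975 [0.55   0.2853 0.1113] 
 [[-0.996  0.091 -0.005]
 [ 0.091  0.996  0.005]
 [ 0.005  0.005 -1.   ]] 0.0002666858013770097 [-2.6  0.2  2.2]
shift cm [-3.22  0.09 -0.09] turn [ 0.005 -0.005 -0.001] t 36.975
```

```bash
python3 -m crank '[[-1.2,0,0,0,0,0,1],[-1,0,0,0,0,0,1],[-0.6,0,0,0,0,0,1],[-0.3,0,0,0,0,0,1],[0,0,0,0,0,0,1]]' && python3 -m crank '[[-0.2,0,0,0,0,0,1],[-0.1,0,0,0,0,0,1],[0,0,0,0,0,0,1]]'
```

```text
time: 37.6
position: [0.5796, 0.2832, 0.1108]
tool_rot: [0.045, 0.999, 0.003, -0.002]
ft_force: [0.4, 0.2, -0.1]
grip_width: 0.0004
grip_force: 0.3
time: 37.98
position: [0.5816, 0.283, 0.1108]
tool_rot: [0.045, 0.999, 0.003, -0.003]
ft_force: [-3.2, 0.2, 1.2]
grip_width: 0.0006
grip_force: 1.7
```

```bash
python3 -m crank '[[-0.2,0,0,0,0,0,1],[-0.1,0,0,0,0,0,1],[0,0,0,0,0,0,1]]' && python3 -m crank '[[-0.2,0,0,0,0,0,1],[-0.1,0,0,0,0,0,1],[0,0,0,0,0,0,1]]'
```

```text
time: 38.35
position: [0.5821, 0.283, 0.1107]
tool_rot: [0.045, 0.999, 0.002, -0.006]
ft_force: [-9.3, 1.0, 4.8]
grip_width: 0.0
grip_force: 4.4
time: 38.72
position: [0.5826, 0.283, 0.1107]
tool_rot: [0.045, 0.999, 0.002, -0.009]
ft_force: [-13.2, 2.1, 9.0]
grip_width: 0.0005
grip_force: 6.9
```

The force rises at exactly the predicted shut position. I'll back off, then check the drawer, oblong and bystanders.

```bash
python3 -m crank '[[1.5,0,0,0,0,0,1],[3,0,0,0,0,0,1],[3,0,-3,0,0,0,1],[3,0,-6,0,0,0,1],[0,0,-6,0,0,0,1]]' && python3 -m crank '[[0,-6,0,0,0,0,1],[0,-6,0,0,0,0,1],[0,-6,0,0,0,0,1],[0,-6,0,0,0,0,1],[0,-6,0,0,0,0,1]]'
python3 - <<'E'
from tgt import *
st();b=F[2]
a=cv2.imread('pics/raw_t5.png');im=cams.camera('top')[:,:,::-1];cv2.imwrite('pics/raw_end.png',im)
g=cv2.cvtColor(im,cv2.COLOR_BGR2HSV);m=((g[...,0]>100)&(g[...,0]<125)&(g[...,1]>110)&(g[...,2]>50)).astype(np.uint8)
n,_,s,cc=cv2.connectedComponentsWithStats(m);print([(s[i],cc[i],px('top',*cc[i],.048)) for i in range(1,n) if s[i,4]>60],'board',b[:2])
# handle match against the first picture
t0=cv2.imread('pics/raw_t0.png');tpl=t0[191:224,66:150]
res=cv2.matchTemplate(im[130:240,50:180],tpl,cv2.TM_CCOEFF_NORMED);_,v,_,l=cv2.minMaxLoc(res);print('panel template moved',np.array(l)+[50,130]-[66,191],v)
print('expected',proj('top',T(c,[-.058,0,.06]))-proj('top',T(c,[-.107,0,.06])))
for nm,(x0,y0,x1,y1) in {'bowl':(82,120,128,162),'lunch':(192,102,264,152),'skew':(392,182,462,224)}.items():
    res=cv2.matchTemplate(im[y0-10:y1+10,x0-10:x1+10],t0[y0:y1,x0:x1],cv2.TM_CCOEFF_NORMED);_,v,_,l=cv2.minMaxLoc(res);print(nm,np.array(l)-10,v)
print(reds())
E
```

```text
time: 39.35
position: [0.4847, 0.2908, 0.2581]
tool_rot: [0.045, 0.999, 0.002, -0.003]
ft_force: [1.8, 0.9, 0.0]
grip_width: 0.0006
grip_force: 0.0
time: 39.98
position: [0.4604, -0.0104, 0.2565]
tool_rot: [0.045, 0.999, 0.002, -0.0]
ft_force: [1.5, 0.3, 0.3]
grip_width: 0.0005
grip_force: 0.0
39.975 [ 0.4604 -0.0104  0.2565] 
 [[-0.996  0.09  -0.   ]
 [ 0.09   0.996  0.003]
 [ 0.     0.003 -1.   ]] 0.00045911407930851467 [1.5 0.3 0.3]
[] board [0.50956481 0.00458124]
panel template moved [  3 -17] 0.9447070360183716
expected [  3.46363096 -18.87221845]
bowl [0 0] 0.9978620409965515
lunch [0 0] 0.995481550693512
skew [0 0] 0.9990140795707703
[]
```

```bash
python3 -m crank '[[3,-5,0,0,0,0,1],[3,-5,0,0,0,0,1],[0,-6,0,0,0,0,1],[0,-6,0,0,0,0,1],[0,0,0,0,0,0,1]]'
python3 - <<'E'
from tgt import *
im=cams.camera('top')[:,:,::-1]
g=cv2.cvtColor(im,cv2.COLOR_BGR2HSV);m=((g[...,0]>100)&(g[...,0]<130)&(g[...,1]>110)&(g[...,2]>40)).astype(np.uint8)
n,_,s,cc=cv2.connectedComponentsWithStats(m);print([(s[i],cc[i],px('top',*cc[i],.048)) for i in range(1,n) if s[i,4]>40],'board',F[2][:2])
a=cv2.imread('pics/raw_t5.png').astype(int);print('change vs t5 at board',np.abs(a-im)[190:285,180:252].mean());print(robot.get_obs()['joint_velocities'])
E
```

```text
time: 40.7
position: [0.3812, -0.2267, 0.2558]
tool_rot: [0.048, 0.999, -0.0, -0.0]
ft_force: [0.1, 1.0, -0.0]
grip_width: 0.0007
grip_force: 0.0
[] board [0.50956481 0.00458124]
change vs t5 at board 11.451559454191033
[ 0.05291047 -0.01366086  0.05655821  0.00748256  0.02300299  0.00206568]
```

```bash
python3 -m crank '[[0,-6,0,0,0,0,1],[0,-6,0,0,0,0,1],[0,0,0,0,0,0,1],[0,0,0,0,0,0,1]]'
python3 - <<'E'
from tgt import *
im=np.ascontiguousarray(cams.camera('top')[:,:,::-1]);a=cv2.imread('pics/raw_t5.png')
def f(im):
    i=im.astype(int);m=((i[...,0]-i[...,2]>25)).astype(np.uint8);n,_,s,cc=cv2.connectedComponentsWithStats(m)
    return [(s[k].tolist(),cc[k].round(1).tolist(),px('top',*cc[k],.048)) for k in range(1,n) if s[k,4]>60]
print(f(a),f(im),F[2])
res=cv2.matchTemplate(im[205:270,165:265],a[218:256,178:252],cv2.TM_CCOEFF_NORMED);_,v,_,l=cv2.minMaxLoc(res);print(np.array(l)-[13,13],v)
E
```

```text
time: 41.25
position: [0.369, -0.3391, 0.2541]
tool_rot: [0.045, 0.999, 0.003, -0.003]
ft_force: [-0.4, 0.3, 0.9]
grip_width: 0.0006
grip_force: 0.0
[([181, 221, 66, 33, 484], [214.8, 237.3], array([0.5067, 0.0033, 0.048 ]))] [([181, 221, 67, 32, 476], [213.4, 236.5], array([0.5086, 0.0068, 0.048 ]))] [0.50956481 0.00458124 0.00285642]
[0 0] 0.95011967420578
```

The oblong is unmoved near the middle of the board, the bystanders are in place and the drawer is shut, so I'm handing in.

```bash
python3 -c "
from rig import ticket
print(ticket.hand_in())"
```

```text
the job is handed in; nothing more can be done
None
```

I laid the oblong tin flat on the board, put the three round tins in separate drawer troughs (there was no stray), and pushed the drawer shut. The job is handed in, but the hand-in returned no verdict.

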